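# Close and clamp a two-part casting mould and set the pouring funnel

### The arm

A 6-joint arm with a two-finger parallel gripper is mounted at the origin on a cart in front of the work surface, level with it; the furniture and walls round the work are solid. World frame = base frame: x ahead of the robot, y to its left, z up, the work surface at z = 0. Lengths are in m, angles in rad, forces in N, time in s.
With the tool pointing down it reaches from about 0.35 to 0.775 m from the base axis. Payload 5.5 kg.
Tool frame: the origin (TCP) lies between the finger pads; the fingertips stand env.nose_length ahead of it and the grasp point (between the pads) lies 8 mm behind it (env.nose_length is the distance from the TCP to the fingertips, in m); z points along the fingers, y is the direction in which the jaws open and shut (so a half turn about z gives the same grasp; the last joint's range is limited). The gripper opens to 85 mm and grips with 20 to 120 N. Pads are 22 mm wide; open, the fingers measure 114 mm over their backs; the gripper's body (76 mm by 85 mm) begins 54 mm behind the grasp point. The pads swing forward as they close: fully open they stand 13 mm farther back than shut.
Start: joints at [-1.305, 0.313, 0.046, 1.304, 0, 1.431], TCP at [0.227, -0.528, 0.242] pointing down, gripper open.
Joint ranges: [-2.76, 2.76], [-0.86, 1.69], [-1.03, 1.26], [-2.2, 2.34], [-1.47, 1.5], [-3.14, 3.14]. Speed limits (rad/s): [2.57, 2.57, 3.14, 3.14, 3.14, 3.14].

### API

Orientations are given as a unit quaternion [w, x, y, z].
In Python, from workcell import env gives the robot as it stands. The module is installed in compiled form; this text tells all that it offers.
- The arm moves only by the shell command python3 -m creep 'ROWS' [FORCE]. ROWS is a JSON object of lists of equal length, an entry for each row: "hand": the finger opening in mm, from 0 to 85.4; "delta_pos": the shift along the tool's x, y, z scaled (see below), a list of three; "turn": the turn about the tool's z scaled (see below). In form: {"hand": [hand, ...], "delta_pos": [[dx, dy, dz], ...], "turn": [turn, ...]}. A call has exactly 5 rows; each row shifts and turns the commanded pose from where the row before left it, along the tool's axes as they then stand; what a row does not reach is not made up. The controller multiplies each number of a shift by 0.8 m and each number of a turn by 5 degrees. A row lasts 1/12 s, in which the tool goes at most 41.7 mm and 7.16 degrees, less where a joint would pass 70% of its speed; a pose out of reach is approached as far as the arm can. A call with a number of a shift or a turn outside -1 to 1 is refused whole. A call with a gripper value outside its range is refused whole. The fingers move at their own pace and stop on an object; FORCE is the grip in N (left out, the last holds). Time passes only in rows, so rows that do not move let the fingers close, or fill a call up. It gives the time, the measured TCP pose, the force and the opening at its end, in the units of the state.
- env.get_state(): the state, without advancing time (a new reading comes with each control period).
- env.read_camera(name): name is "scene" or "top" or "wrist"; returns a dict with "pixels" (384x512x3 uint8, red, green, blue), "depth" (384x512 float32, m along the optical axis (not along the pixel's ray), 0 where there is no reading), "fx", "fy", "cx", "cy" (pixels), "origin" and "orientation" of the camera in the world. Camera axes: x right, y down, z forward; pixel columns grow to the right and rows downward; lengths in m; the calibration is good to about 2 mm. A picture is of the moment at which its call begins.
- env.hand_in(): hands the job in, once; it reports no verdict.
Trained networks look in the newest picture that a camera, given by its name, has taken for a name from the list of things; names that differ only in an ending like _2 or _b are one class to them, and where a whole thing is asked for, a point or a joint stands for the part that bears it (a point fixed in the world has none). Each returns a list of dicts, best first, with "score" (0 to 1); they miss things now and then, are a little off and sometimes report something else, mostly with a low value. They report only what shows in the picture. A call takes as long as a camera call.
- env.find_in(camera, target): "location" ([row, column] in pixels, amid what is visible of it).
- env.pinpoint(camera, target): "location" ([row, column] in pixels: a listed point, or the origin of a listed thing).
The state is a dict: "clock": time; "joint_pos": joint angles; "qvel": joint speeds; "tau": joint torques, N m; "tcp_pos": TCP position; "orientation": TCP orientation; "wrist_force": force on the tool from outside, world axes, zero at the start; "ft_torque": the same for the moment, N m; "finger_gap": finger opening in m.
Only numpy, scipy, OpenCV 4.12 (cv2) and the standard library are available. Lean on these libraries where they do the work, as an engineer would, in place of code of your own. Each camera call takes 0.05 s, during which the arm holds its last target.

### The job

The brass core is laid in the casting mould; close it up for pouring. Put the loose top half squarely home on the lower half in the jig, with its pour hole at the end nearest the robot, then push the toggle clamp's handle all the way down so that its pad bears on the batten, and finally set the funnel from the empty bottle upright and fully down into the pour hole. Do not knock over or shove the other things on the bench.

Things in the scene. Friction and masses are not known exactly. Their poses are not given: they have to be found in the camera images.
- casting_jig: fixed jig: plywood board 172 x 240 x 12 mm, on it the grey lower mould half (154 x 96 mm) and, at the -y end, a toggle clamp. Origin: underside of the board below the mould's centre; x along the mould's 154 mm, the gate at the -x end, y away from the clamp. Parting face 34 mm above the origin; on it a land 130 x 72 mm, 8 mm high, drafted, that enters the top half's recess; brass rod lies inside
- mould_top: loose top half, grey block 154 x 96 x 30 mm, 0.26 to 0.48 kg, recess down. Origin: centre of underside; x along the 154 mm, pour hole at the -x end. Recess 133 x 75 mm, 10 mm deep. Wooden batten across the top's centre to hold it by: 22 mm wide (x), 84 mm long (y), from 30 to 48 mm above the origin. Home: origin 34 mm above the jig's origin, axes as the jig's, batten top at 82 mm
- pour_hole (a point): centre of the mouth of the pour hole in the top half's upper face: round, 24 mm across, through the 20 mm slab, 44 mm from the block's centre along its -x
- gate (a point): point on the jig where the centre of the pour hole's mouth lies when the top half is home
- clamp_handle (a joint): toggle clamp handle, rad: 0 = raised (open), 1.0 = level, fully down (clamped). It stays where it is left; about 7 N at the grip moves it. It turns about the jig's x axis through lever_pivot, the grip going up from -y at 1.0; raised, it leans 1.0 rad up from the level
- lever_grip (a point): middle of the black round grip (19 mm thick, 70 mm long) of the clamp handle, on its axis, 75 mm from lever_pivot
- lever_pivot (a point): pivot of the clamp handle, 105 mm from the jig's origin along its -y, 100 mm up
- clamp_arm: clamp's pressing arm, 16 mm wide, rubber pad 60 mm from its pivot (the origin, 80 mm along the jig's -y, 100 mm up). Handle raised: it leans back, away from the mould; the handle drives it down so that the pad bears on the batten 20 mm from the mould's centre on the clamp side. Clamped it reaches 117 mm above the jig's origin
- funnel: white plastic pouring funnel, 60 mm tall, 40 g: tapered stem, 14 mm across at the tip, 20 mm at 22 mm up, then a 45 degree cone to a cylindrical rim part 52 mm across, 38 to 60 mm up; open, wall 2 mm. Origin: centre of the stem's tip, z up. Hold it round the rim part. Seated, its cone rests on the edge of the pour hole and its tip is 24 mm below the mouth
- jar: empty clear bottle, standing firmly, 62 mm across, 58 mm tall, in whose 40 mm neck the funnel stands at the start; origin under its centre
- putty_tube: bystander: orange putty tube, 34 x 101 x 21 mm, lying, to be left where it is; origin under its centre
- glue_bottle: bystander: white glue bottle with a cone cap, 35 mm across, 84 mm tall, to be left where it is; origin under its centre
- thinner_bottle: bystander: pale bottle with a screw cap, 38 mm across, 90 mm tall, to be left where it is; origin under its centre

How it is judged:
By the outcome, as a careful person would: the job done as asked, in the order asked, and still so for the second after the job is handed in, with the robot touching nothing.
It also fails if it takes over 70 s, if anything falls off the work surface, if the arm or the gripper's body presses on something with over 40 N, if the wrist force passes 120 N, or if a joint passes its speed limit or range.

## Working session

There is one attempt and no reset: what is moved stays moved. The work goes in short steps, Python scripts to look and compute and a shell command to move; the robot and the scene stay as the last step left them, time stands still between calls to the robot, and variables do not carry over. Pictures are saved under pics/ and viewed, and the job is handed in when it is done.

```bash
mkdir -p pics; cat > h.py <<'E'
import numpy as np, cv2
from workcell import env
from scipy.spatial.transform import Rotation as R
def rot(q): return R.from_quat([q[1],q[2],q[3],q[0]]).as_matrix()
def snap(n,f):
    c=env.read_camera(n); cv2.imwrite('pics/'+f,c['pixels'][:,:,::-1]); return c
def w(c,r,col,d=None):
    if d is None:
        r0,c0=int(round(r)),int(round(col)); p=c['depth'][max(r0-1,0):r0+2,max(c0-1,0):c0+2]; p=p[p>0]; d=np.median(p) if p.size else np.nan
    v=np.array([(col-c['cx'])/c['fx'],(r-c['cy'])/c['fy'],1])*d
    return rot(c['orientation'])@v+np.array(c['origin'])
def wz(c,r,col,z):
    v=rot(c['orientation'])@np.array([(col-c['cx'])/c['fx'],(r-c['cy'])/c['fy'],1]); o=np.array(c['origin'])
    return o+v*(z-o[2])/v[2]
def px(c,p):
    v=rot(c['orientation']).T@(np.array(p)-np.array(c['origin'])); return (v[1]/v[2]*c['fy']+c['cy'], v[0]/v[2]*c['fx']+c['cx'])
def pts(c):
    d=c['depth']; rr,cc=np.mgrid[0:d.shape[0],0:d.shape[1]]
    v=np.stack([(cc-c['cx'])/c['fx']*d,(rr-c['cy'])/c['fy']*d,d],-1)
    P=v@rot(c['orientation']).T+np.array(c['origin']); P[d<=0]=np.nan; return P
E
python3 - <<'E'
from h import *
np.set_printoptions(precision=4,suppress=True)
s=env.get_state(); print(s['tcp_pos'],s['orientation'],s['finger_gap'],env.nose_length,s['clock'])
for n in ['top','scene']:
    c=snap(n,n+'0.png'); print(n,c['origin'],c['fx'])
    for t in ['casting_jig','mould_top','pour_hole','gate','lever_grip','lever_pivot','clamp_arm','funnel','jar','putty_tube','glue_bottle','thinner_bottle']:
        f=env.pinpoint(n,t)[:2]
        print(t,[(np.round(x['location']),round(x['score'],2),w(c,*x['location'])) for x in f])
E
```

```text
[ 0.2268 -0.5278  0.2414] [-0.0009  0.9795  0.2015 -0.0001] 0.08536936620793442 0.011 0.0
top [ 0.4559 -0.0985  1.0698] 380.22073217171425
casting_jig [(array([153., 227.]), 0.72, array([ 0.6548, -0.0349,  0.0314])), (array([226., 188.]), 0.47, array([ 0.4549,  0.0775, -0.0003]))]
mould_top [(array([216., 182.]), 0.64, array([0.482 , 0.0861, 0.0479]))]
pour_hole [(array([228., 187.]), 0.96, array([ 0.4493,  0.0793, -0.0009])), (array([181., 310.]), 0.51, array([ 0.5744, -0.2631,  0.0362]))]
gate [(array([165., 223.]), 0.98, array([ 0.6217, -0.0243,  0.0383]))]
lever_grip [(array([139., 274.]), 0.53, array([ 0.6624, -0.1573,  0.1655]))]
lever_pivot [(array([142., 261.]), 0.7, array([ 0.6577, -0.1269,  0.1627]))]
clamp_arm []
funnel [(array([242., 309.]), 0.59, array([ 0.41  , -0.254 ,  0.0546])), (array([218., 181.]), 0.35, array([0.4757, 0.0871, 0.0439]))]
jar [(array([242., 310.]), 0.65, array([ 0.4091, -0.2636,  0.0117]))]
putty_tube [(array([238., 331.]), 0.88, array([ 0.4207, -0.3203,  0.0191]))]
glue_bottle [(array([178., 309.]), 0.67, array([ 0.5838, -0.2595,  0.0412]))]
thinne
[... 394 characters left out ...]
-0.0325,  0.0321]))]
gate [(array([210., 223.]), 0.76, array([ 0.6678, -0.0039,  0.0292]))]
lever_grip [(array([172., 282.]), 0.58, array([ 0.6574, -0.1738,  0.1681]))]
lever_pivot []
clamp_arm [(array([195., 255.]), 0.5, array([ 0.6457, -0.1007,  0.0965])), (array([228., 314.]), 0.2, array([ 0.572 , -0.2755,  0.0473]))]
funnel [(array([266., 308.]), 0.96, array([ 0.3841, -0.2659,  0.0451]))]
jar [(array([275., 304.]), 0.62, array([ 0.3801, -0.2583,  0.0202]))]
putty_tube [(array([278., 334.]), 0.84, array([ 0.4093, -0.331 ,  0.0011]))]
glue_bottle [(array([240., 313.]), 0.5, array([ 0.5672, -0.2748,  0.0113]))]
thinner_bottle [(array([226., 313.]), 0.55, array([ 0.5753, -0.2721,  0.0519]))]
```

```bash
python3 - <<'E'
import cv2
a=cv2.imread('pics/top0.png')[80:300,120:380]; cv2.imwrite('pics/top0z.png',cv2.resize(a,None,fx=3,fy=2.7,interpolation=2)[:600,:800])
a=cv2.imread('pics/scene0.png')[130:320,130:390]; cv2.imwrite('pics/scene0z.png',cv2.resize(a,None,fx=3,fy=3,interpolation=2)[:600,:800])
E
```

```text
(no output)
```

View pics/top0z.png

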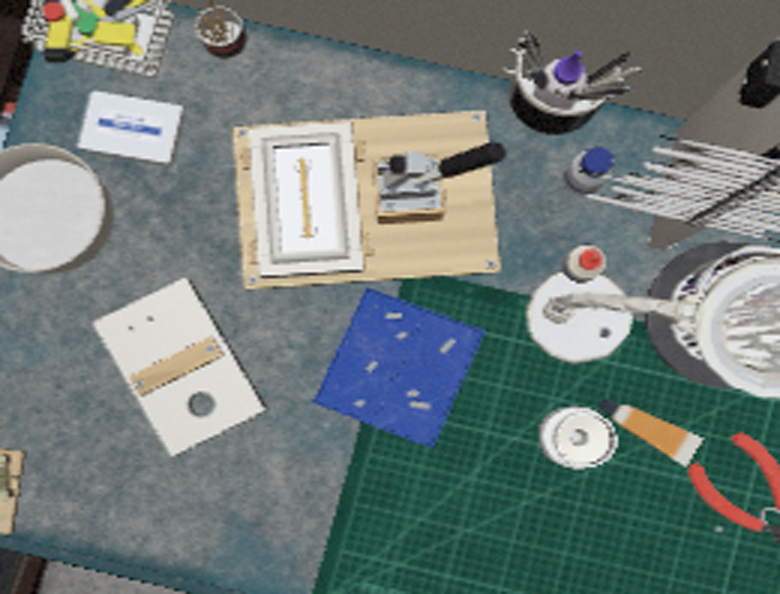

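View pics/scene0z.png

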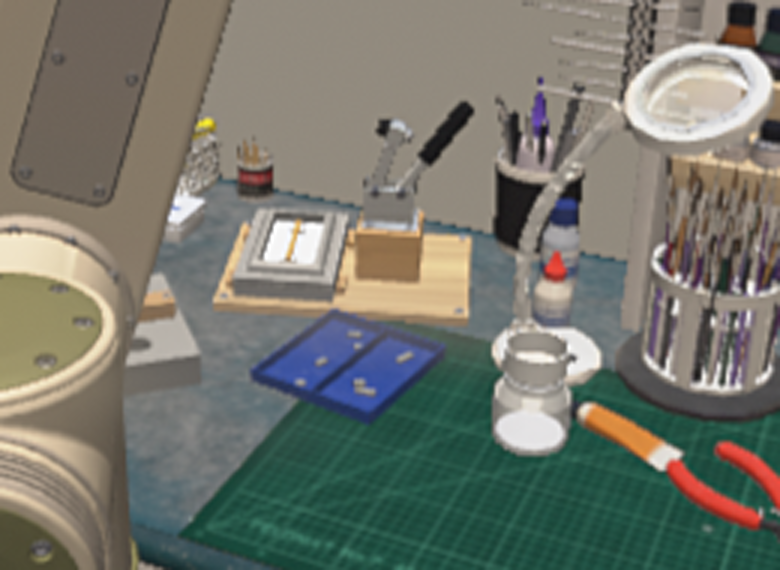

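The top half is at zoomed (180,370), with its pour hole already on the near side. The open jig is behind it at (365,200). The funnel and jar are at (578,437), with the lamp and magnifier to the upper right. Next I'll measure poses from depth.

```bash
cat > meas.py <<'E'
from h import *
np.set_printoptions(precision=4,suppress=True)
def rect(P,m):
    q=P[m]; r=cv2.minAreaRect((q[:,:2]*1000).astype(np.float32)); return np.round(r[0],1),np.round(r[1],1),round(r[2],2),len(q),np.round(np.median(q[:,2]),4)
E
python3 - <<'E'
from meas import *
c=env.read_camera('top'); P=pts(c); x,y,z=P[...,0],P[...,1],P[...,2]
box=lambda a,b,d,e:(x>a)&(x<b)&(y>d)&(y<e)
A=box(.38,.58,0,.2)
print('mt slab',rect(P,A&(z>.022)&(z<.038)))
print('mt all',rect(P,A&(z>.02)&(z<.06)))
print('batten',rect(P,A&(z>.041)&(z<.056)))
B=box(.54,.76,-.10,.08)
print('board',rect(P,box(.52,.78,-.25,.1)&(z>.008)&(z<.017)))
print('low',rect(P,B&(z>.028)&(z<.05)&(y>-.09)))
print('land',rect(P,B&(z>.039)&(z<.05)&(y>-.09)))
print('funnel',rect(P,box(.36,.45,-.31,-.2)&(z>.05)&(z<.12)), np.nanmax(z[box(.36,.45,-.31,-.2)]))
for a in np.arange(.3,.7,.05):
  print(round(a,2),[ (round(float(np.nanmax(z[m])),2) if (m:=box(a,a+.05,b,b+.05)).any() else None) for b in np.arange(-.7,.25,.05)])
s=env.read_camera('scene'); Q=pts(s)
X=Q[...,0];Y=Q[...,1];Z=Q[...,2]
print('scene lamp')
for a in np.arange(.3,.75,.05):
  print(round(a,2),[ (round(float(np.nanmax(Z[m])),2) if (m:=(X>a)&(X<a+.05)&(Y>b)&(Y<b+.05)).any() else None) for b in np.arange(-.7,.25,.05)])
m=(X>.3)&(X<.5)&(Y>-.32)&(Y<-.2)&(Z>.055)&(Z<.12); q=Q[m]; print(len(q),q.min(0),q.max(0))
E
```

```text
mt slab (array([503.9,  60.4]), array([154.2, 176. ]), 28.27, 1688, np.float64(0.0297))
mt all (array([503.9,  60.4]), array([154.2, 176. ]), 28.27, 1956, np.float64(0.0301))
batten (array([484.8,  95.7]), array([22.5, 83.7]), 28.54, 260, np.float64(0.0474))
board (array([640.9, -80.6]), array([258.4, 347.1]), 3.6, 2523, np.float64(0.0117))
low (array([647.9,   9.6]), array([165.6, 181. ]), 14.06, 1794, np.float64(0.0339))
land (array([660.4, -35.1]), array([137.7, 101.4]), 4.01, 410, np.float64(0.0414))
funnel (array([ 410.7, -264. ]), array([49.7, 52.3]), 5.9, 326, np.float64(0.0629)) 0.09205260924238945
0.3 [0.02, 0.01, 0.01, 0.01, 0.02, 0.02, 0.02, 0.01, 0.01, 0.01, 0.01, 0.01, 0.01, 0.01, 0.01, 0.01, 0.0, 0.01, 0.01]
0.35 [0.02, 0.01, 0.01, 0.01, 0.02, 0.02, 0.02, 0.01, 0.09, 0.09, 0.01, 0.01, 0.01, 0.01, 0.0, 0.03, 0.03, 0.01, 0.05]
0.4 [0.02, 0.02, 0.01, 0.01, 0.01, 0.02, 0.26, 0.03, 0.09, 0.09, 0.02, 0.02, 0.02, 0.02, 0.03, 0.03, 0.03, 0.01, 0.01]
0.45 [0.19, 0.07, 0.07, 0.02, 0.02, 0.29, 0.28, 0.27, 0.02, 0.02, 0.02, 0.02, 0.02, 0.02, 0.03, 0.05, 0.05, 0.03, 0.01]
0.5 [0.16,
[... 871 characters left out ...]
0, 0.02, 0.02, 0.01, 0.02, 0.03, 0.05, None, None, None]
0.5 [0.15, 0.14, 0.07, 0.09, 0.19, 0.3, 0.3, 0.29, 0.23, 0.14, 0.02, 0.02, 0.02, 0.01, 0.0, 0.05, None, None, None]
0.55 [0.2, 0.62, 0.62, 0.62, 0.57, 0.19, 0.52, 0.52, 0.28, 0.01, 0.01, 0.01, 0.04, 0.04, 0.04, 0.03, None, None, None]
0.6 [0.09, 0.31, 0.62, 0.62, 0.62, 0.62, 0.61, 0.61, 0.43, 0.3, 0.15, 0.16, 0.16, 0.04, 0.04, 0.0, -0.0, None, None]
0.65 [0.09, 0.62, 0.62, 0.62, 0.52, 0.62, 0.61, 0.0, 0.09, 0.0, 0.19, 0.17, 0.16, 0.04, 0.04, 0.0, 0.02, None, None]
0.7 [None, None, None, 0.62, 0.62, 0.61, 0.57, 0.61, 0.19, 0.19, 0.01, 0.01, 0.04, 0.04, 0.04, 0.02, 0.03, None, None]
423 [ 0.3827 -0.2883  0.0551] [ 0.4389 -0.2368  0.088 ]
```

```bash
python3 - <<'E'
from h import *
np.set_printoptions(precision=1,suppress=True)
c=env.read_camera('top')
d=c['pixels'][195:255,150:215]; cv2.imwrite('pics/mt.png',cv2.resize(d[:,:,::-1],None,fx=9,fy=9,interpolation=2))
d=c['pixels'][110:190,190:290]; cv2.imwrite('pics/jig.png',cv2.resize(d[:,:,::-1],None,fx=7,fy=7,interpolation=2))
E
```

```text
(no output)
```

View pics/mt.png

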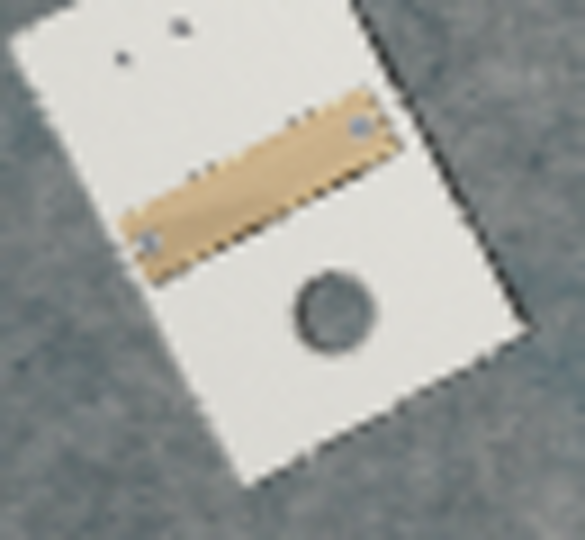

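View pics/jig.png

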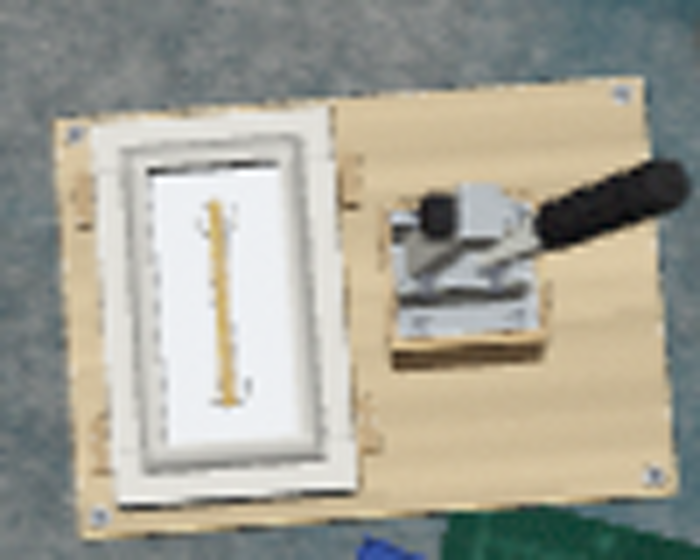

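```bash
cat >> meas.py <<'E'
def comp(P,m):
    n,l,st,_=cv2.connectedComponentsWithStats(m.astype(np.uint8),connectivity=4); k=1+np.argmax(st[1:,4]); return rect(P,l==k)
E
python3 - <<'E'
from meas import *
for n in ['top','scene']:
  c=env.read_camera(n); P=pts(c); x,y,z=P[...,0],P[...,1],P[...,2]
  box=lambda a,b,d,e:(x>a)&(x<b)&(y>d)&(y<e)
  A=box(.38,.58,-.0,.2)
  print(n)
  print('mt all',comp(P,A&(z>.025)&(z<.06)))
  print('batten',comp(P,A&(z>.041)&(z<.056)))
  B=box(.54,.76,-.12,.08)
  print('low',comp(P,B&(z>.028)&(z<.05)&(y>-.09)))
  print('lowouter',comp(P,B&(z>.030)&(z<.038)&(y>-.09)))
  print('land',comp(P,B&(z>.038)&(z<.05)&(y>-.09)))
  f=env.pinpoint(n,'gate')[0]['location']; print('gate',wz(c,*f,.064))
  f=env.pinpoint(n,'pour_hole')[0]['location']; print('hole',wz(c,*f,.03))
  f=env.pinpoint(n,'casting_jig')[0]['location']; print('jig',wz(c,*f,0))
  g=env.pinpoint(n,'lever_grip'); print('grip',wz(c,*g[0]['location'],.163) if g else None)
  g=env.pinpoint(n,'lever_pivot'); print('piv',wz(c,*g[0]['location'],.1) if g else None)
  H=box(.58,.75,-.3,-.12)&(z>.12)&(z<.22); q=P[H]; 
  # black
  bl=H&(c['pixels'].max(-1)<60); q=P[bl]; print('grip pts',len(q),q.mean(0),q.min(0),q.max(0))
E
```

```text
top
mt all (array([485. ,  95.8]), array([154.2,  96.9]), 28.31, 1926, np.float64(0.03))
batten (array([484.9,  95.7]), array([22.2, 84.6]), 28.61, 260, np.float64(0.0479))
low (array([655. , -20.4]), array([153.9,  96. ]), 3.8, 1796, np.float64(0.0338))
lowouter (array([655.1, -20.4]), array([153.9,  96. ]), 3.83, 710, np.float64(0.0338))
land (array([655. , -20.6]), array([129.1,  71.8]), 4.0, 427, np.float64(0.0411))
gate [ 0.6148 -0.0333  0.064 ]
hole [0.4487 0.0791 0.03  ]
jig [ 0.6497 -0.0247  0.    ]
grip None
piv [ 0.6761 -0.1255  0.1   ]
grip pts 178 [ 0.6754 -0.1802  0.1674] [ 0.6551 -0.2849  0.1217] [ 0.7455 -0.1414  0.1926]
scene
mt all (array([493.,  78.]), array([154.7,  60.9]), 25.23, 409, np.float64(0.0283))
batten (array([496.6,  72.8]), array([27.1, 27.7]), 25.34, 51, np.float64(0.0451))
low (array([654.5, -19. ]), array([159.8,  96. ]), 3.91, 643, np.float64(0.0331))
lowouter (array([652.1, -19.5]), array([154.1,  95.3]), 3.38, 312, np.float64(0.0323))
land (array([651.9, -20. ]), array([127.3,  69.4]), 4.29, 127, np.float64(0.0395))
gate [ 0.6009 -0.0257  0.064 ]
hole [0.454  0.0707 0.03  ]
jig [ 0.6446 -0.0269  0.    ]
grip [ 0.6484 -0.1648  0.163 ]
piv [ 0.6422 -0.1246  0.1   ]
grip pts 166 [ 0.6793 -0.1828  0.1547] [ 0.6519 -0.255   0.1209] [ 0.7495 -0.1414  0.1882]
```

```bash
cat > go.py <<'E'
import sys
from h import *
# go.py x y z yawdeg(tool x) ; prints remaining shift in tool axes / 0.8 and turn/5deg
s=env.get_state(); M=rot(s['orientation']); p=np.array(s['tcp_pos'])
yaw=np.degrees(np.arctan2(M[1,0],M[0,0]))
print('t %.2f'%s['clock'],'p',np.round(p,4),'yaw %.2f'%yaw,'tilt z',np.round(M[:,2],3),'gap %.4f'%s['finger_gap'],'F',np.round(s['wrist_force'],1),'j',np.round(s['joint_pos'],2))
if len(sys.argv)>3:
    t=np.array([float(a) for a in sys.argv[1:4]]); d=M.T@(t-p)/.8
    print('total shift',np.round(d,4),'rows>=%.1f'%(np.linalg.norm(d)*.8/.0417))
    if len(sys.argv)>4:
        dy=(float(sys.argv[4])-yaw+180)%360-180; print('total turn',round(-dy/5,3))
E
python3 -m creep '{"hand":[85,85,85,85,85],"delta_pos":[[0.032,-0.0385,0],[0.032,-0.0385,0],[0.032,-0.0385,0],[0.032,-0.0385,0],[0.032,-0.0385,0]],"turn":[0,0,0,0,0]}' 40; python3 go.py .40 .05 .242 118.4
```

```text
clock: 2.47
tcp_pos: [0.2839, -0.3346, 0.2422]
orientation: [0.0, 0.98, 0.201, 0.0]
wrist_force: [1.2, -0.3, -0.1]
finger_gap: 0.085
t 2.47 p [ 0.2839 -0.3346  0.2422] yaw 23.21 tilt z [ 0. -0. -1.] gap 0.0850 F [ 1.2 -0.3 -0.1] j [-1.05  0.05 -0.28  1.24  0.    1.69]
total shift [ 3.229e-01 -3.847e-01  2.000e-04] rows>=9.6
total turn -19.039
```

```bash
python3 -m creep '{"hand":[85,85,85,85,85],"delta_pos":[[0.032,-0.0385,0],[0.032,-0.0385,0],[0.032,-0.0385,0],[0.032,-0.0385,0],[0.032,-0.0385,0]],"turn":[0,0,0,0,0]}'
python3 -m creep '{"hand":[85,85,85,85,85],"delta_pos":[[0.032,-0.0385,0],[0.032,-0.0385,0],[0.032,-0.0385,0],[0.032,-0.0385,0],[0.032,-0.0385,0]],"turn":[0,0,0,0,0]}'
for i in 1 ; do python3 -m creep '{"hand":[70,70,70,70,70],"delta_pos":[[0,0,0],[0,0,0],[0,0,0],[0,0,0],[0,0,0]],"turn":[-1,-1,-1,-1,-1]}'; done
python3 -m creep '{"hand":[70,70,70,70,70],"delta_pos":[[0,0,0],[0,0,0],[0,0,0],[0,0,0],[0,0,0]],"turn":[-1,-1,-1,-1,-1]}'
python3 -m creep '{"hand":[70,70,70,70,70],"delta_pos":[[0,0,0],[0,0,0],[0,0,0],[0,0,0],[0,0,0]],"turn":[-1,-1,-1,-1,-1]}'
python3 go.py .4848 .0957 .1 118.4
```

```text
clock: 2.88
tcp_pos: [0.3407, -0.1426, 0.2426]
orientation: [0.0, 0.98, 0.201, 0.0]
wrist_force: [1.3, -1.0, -0.4]
finger_gap: 0.085
clock: 3.3
tcp_pos: [0.3976, 0.0498, 0.2427]
orientation: [0.0, 0.979, 0.202, 0.001]
wrist_force: [1.8, -0.7, -0.3]
finger_gap: 0.0849
clock: 3.72
tcp_pos: [0.3974, 0.0481, 0.2424]
orientation: [0.0, 0.912, 0.411, 0.0]
wrist_force: [0.0, -0.6, 0.3]
finger_gap: 0.0695
clock: 4.13
tcp_pos: [0.3974, 0.0477, 0.2424]
orientation: [0.0, 0.801, 0.598, 0.0]
wrist_force: [-0.4, 0.1, -0.6]
finger_gap: 0.0698
clock: 4.55
tcp_pos: [0.3974, 0.0477, 0.2424]
orientation: [0.0, 0.653, 0.758, 0.0]
wrist_force: [-0.2, 0.3, 1.0]
finger_gap: 0.0701
t 4.55 p [0.3974 0.0477 0.2424] yaw 98.50 tilt z [ 0. -0. -1.] gap 0.0701 F [-0.2  0.3  1. ] j [-0.08 -0.03 -0.35  1.24 -0.    1.34]
total shift [0.0432 0.1168 0.1781] rows>=4.2
total turn -3.981
```

```bash

python3 -m creep '{"hand":[60,60,60,60,60],"delta_pos":[[0.0086,0.0234,0.0356],[0.0086,0.0234,0.0356],[0.0086,0.0234,0.0356],[0.0086,0.0234,0.0356],[0.0086,0.0234,0.0356]],"turn":[0,0,0,0,0]}'
python3 -m creep '{"hand":[60,60,60,60,60],"delta_pos":[[0,0,0],[0,0,0],[0,0,0],[0,0,0],[0,0,0]],"turn":[-0.8,-0.8,-0.8,-0.8,-0.78]}'
python3 go.py .4848 .0957 .0445 118.4
python3 - <<'E'
from h import *
c=snap('wrist','w1.png'); c=env.read_camera('top'); cv2.imwrite('pics/t1.png',c['pixels'][:,:,::-1])
E
```

```text
clock: 4.97
tcp_pos: [0.486, 0.0957, 0.0988]
orientation: [0.0, 0.654, 0.756, 0.0]
wrist_force: [0.4, -0.6, 1.1]
finger_gap: 0.06
clock: 5.38
tcp_pos: [0.4852, 0.0952, 0.0997]
orientation: [-0.0, 0.512, 0.859, -0.0]
wrist_force: [0.3, -0.0, 0.7]
finger_gap: 0.0601
t 5.38 p [0.4852 0.0952 0.0997] yaw 118.35 tilt z [-0. -0. -1.] gap 0.0601 F [ 0.3 -0.   0.7] j [ 0.03  0.25 -0.4   0.91 -0.    1.11]
total shift [ 0.0008 -0.0001  0.069 ] rows>=1.3
total turn -0.01
```

View pics/w1.png

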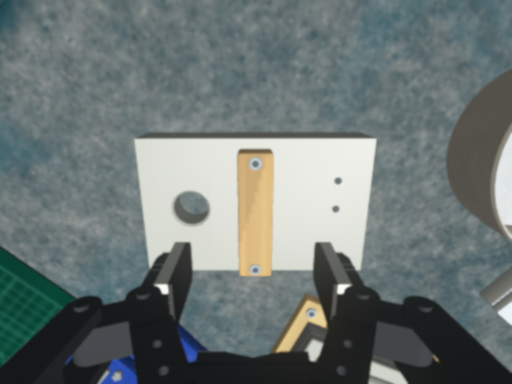

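The wrist view shows the batten at column 255, centred between the fingers, with the hole to its left. I'll descend and grip.

```bash

python3 -m creep '{"hand":[50,50,50,50,50],"delta_pos":[[0.0008,0,0.02],[0,0,0.02],[0,0,0.015],[0,0,0.009],[0,0,0.005]],"turn":[0,0,0,0,0]}'
python3 -m creep '{"hand":[15,15,15,15,15],"delta_pos":[[0,0,0],[0,0,0],[0,0,0],[0,0,0],[0,0,0]],"turn":[0,0,0,0,0]}' 80
python3 -m creep '{"hand":[15,15,15,15,15],"delta_pos":[[0,0,0],[0,0,0],[0,0,0],[0,0,0],[0,0,0]],"turn":[0,0,0,0,0]}' 80
python3 go.py
```

```text
clock: 5.9
tcp_pos: [0.4842, 0.0957, 0.0438]
orientation: [-0.001, 0.514, 0.857, -0.0]
wrist_force: [0.3, 0.7, -0.5]
finger_gap: 0.05
clock: 6.32
tcp_pos: [0.4854, 0.0958, 0.0456]
orientation: [0.001, 0.514, 0.858, 0.0]
wrist_force: [-1.2, 0.6, 4.5]
finger_gap: 0.0198
clock: 6.73
tcp_pos: [0.4855, 0.0958, 0.0456]
orientation: [0.001, 0.514, 0.858, 0.0]
wrist_force: [-1.8, -0.3, 5.8]
finger_gap: 0.0199
t 6.73 p [0.4855 0.0958 0.0456] yaw 118.15 tilt z [ 0.002  0.    -1.   ] gap 0.0199 F [-1.8 -0.3  5.8] j [ 0.03  0.31 -0.48  0.78 -0.    1.11]
```

```bash

python3 -m creep '{"hand":[15,15,15,15,15],"delta_pos":[[0,0,-0.01],[0,0,-0.03],[0,0,-0.035],[0,0,-0.035],[0,0,-0.035]],"turn":[0,0,0,0,0]}' 80
python3 go.py 0.655 -0.0205 .165 93.85
```

```text
clock: 7.15
tcp_pos: [0.484, 0.0957, 0.1617]
orientation: [-0.001, 0.514, 0.858, -0.0]
wrist_force: [1.0, 0.1, -3.3]
finger_gap: 0.0197
t 7.15 p [0.484  0.0957 0.1617] yaw 118.15 tilt z [-0.001 -0.    -1.   ] gap 0.0197 F [ 1.   0.1 -3.3] j [ 0.03  0.2  -0.31  1.07 -0.    1.11]
total shift [-0.2289  0.1199 -0.0044] rows>=5.0
total turn 4.86
```

```bash

python3 -m creep '{"hand":[15,15,15,15,15],"delta_pos":[[0,0,0],[0,0,0],[0,0,0],[0,0,0],[0,0,0]],"turn":[0.972,0.972,0.972,0.972,0.972]}' 80
python3 go.py 0.655 -0.0205 .165 93.85
```

```text
clock: 7.57
tcp_pos: [0.4843, 0.0957, 0.1607]
orientation: [-0.0, 0.685, 0.729, -0.0]
wrist_force: [0.4, -0.1, -2.2]
finger_gap: 0.02
t 7.57 p [0.4843 0.0957 0.1607] yaw 93.60 tilt z [-0.001 -0.    -1.   ] gap 0.0200 F [ 0.4 -0.1 -2.2] j [ 0.03  0.2  -0.31  1.06 -0.    1.54]
total shift [-0.1584  0.2038 -0.0055] rows>=5.0
total turn -0.049
```

```bash

python3 -m creep '{"hand":[15,15,15,15,15],"delta_pos":[[-0.01,0.013,0],[-0.02,0.026,0],[-0.02,0.026,0],[-0.02,0.026,0],[-0.02,0.026,0]],"turn":[-0.05,0,0,0,0]}' 80
python3 -m creep '{"hand":[15,15,15,15,15],"delta_pos":[[-0.02,0.026,0],[-0.02,0.026,0],[-0.02,0.026,0],[-0.008,0.009,0],[0,0,0]],"turn":[0,0,0,0,0]}' 80
python3 go.py 0.655 -0.0205 .165 93.85
python3 - <<'E'
from meas import *
c=env.read_camera('top'); P=pts(c); x,y,z=P[...,0],P[...,1],P[...,2]
cv2.imwrite('pics/t2.png',cv2.resize(c['pixels'][80:240,160:330,::-1],None,fx=3.5,fy=3.5))
m=(x>.5)&(x<.8)&(y>-.1)&(y<.1)&(z>.125)&(z<.155); print(comp(P,m))
snap('wrist','w2.png')
E
```

```text
clock: 7.98
tcp_pos: [0.5845, 0.0294, 0.1606]
orientation: [0.0, 0.681, 0.733, -0.0]
wrist_force: [0.2, 0.6, -3.6]
finger_gap: 0.0197
clock: 8.4
tcp_pos: [0.6586, -0.0212, 0.1596]
orientation: [0.0, 0.682, 0.732, -0.0]
wrist_force: [-0.0, 0.9, -3.2]
finger_gap: 0.0199
t 8.40 p [ 0.6586 -0.0212  0.1596] yaw 94.05 tilt z [ 0.    -0.001 -1.   ] gap 0.0199 F [-0.   0.9 -3.2] j [-0.15  0.51  0.14  1.2  -0.    1.35]
total shift [ 0.0011 -0.0045 -0.0067] rows>=0.2
total turn 0.04
(array([658.3, -35.5]), array([154.7,  68.9]), 3.79, 756, np.float64(0.1436))
```

View pics/t2.png

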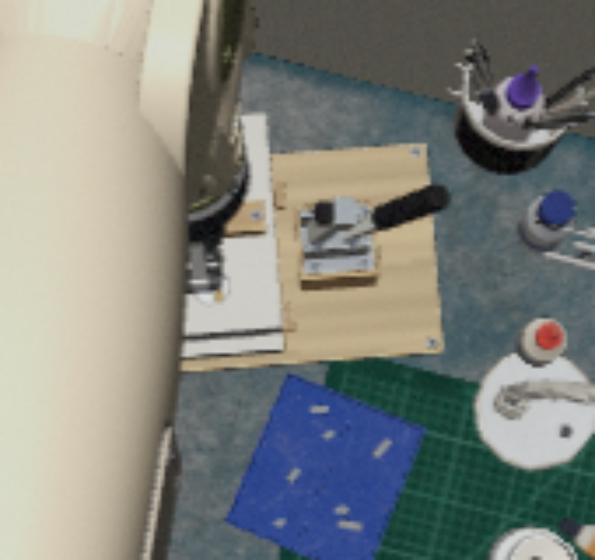

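View pics/w2.png

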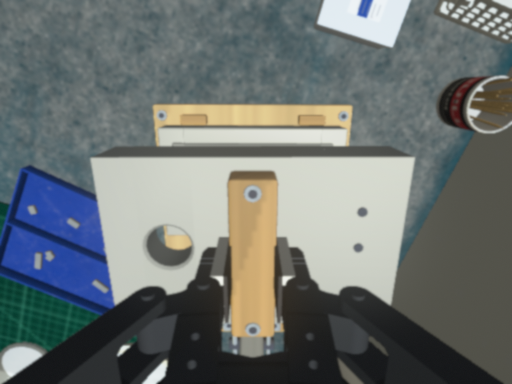

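```bash

python3 go.py 0.6556 -0.0200 .095 93.85
python3 -m creep '{"hand":[15,15,15,15,15],"delta_pos":[[0.0017,-0.0038,0],[0,0,0.02],[0,0,0.025],[0,0,0.02],[0,0,0]],"turn":[0,0,0,0,0]}' 80
python3 go.py 0.6556 -0.0200 .0796 93.85
python3 - <<'E'
from meas import *
c=env.read_camera('top'); P=pts(c); x,y,z=P[...,0],P[...,1],P[...,2]
s=env.get_state()['tcp_pos'][2]
m=(x>.5)&(x<.8)&(y>-.1)&(y<.1)&(abs(z-s+.0156)<.008); print(comp(P,m))
snap('wrist','w3.png')
E
```

```text
t 8.50 p [ 0.6562 -0.019   0.1598] yaw 94.12 tilt z [-0.002  0.    -1.   ] gap 0.0199 F [-0.7  0.9 -4.6] j [-0.15  0.5   0.13  1.2   0.    1.35]
total shift [-0.0012 -0.0006  0.0811] rows>=1.6
total turn 0.053
clock: 8.92
tcp_pos: [0.6498, -0.0162, 0.1053]
orientation: [-0.003, 0.681, 0.732, -0.002]
wrist_force: [-1.0, 0.4, -3.1]
finger_gap: 0.0197
t 8.92 p [ 0.6498 -0.0162  0.1053] yaw 94.19 tilt z [-0.007  0.001 -1.   ] gap 0.0197 F [-1.   0.4 -3.1] j [-0.15  0.53  0.03  1.08  0.    1.35]
total shift [-0.0053  0.0071  0.032 ] rows>=0.6
total turn 0.068
(array([649.1, -30.6]), array([154.,  68.]), 4.27, 649, np.float64(0.0894))
```

View pics/w3.png

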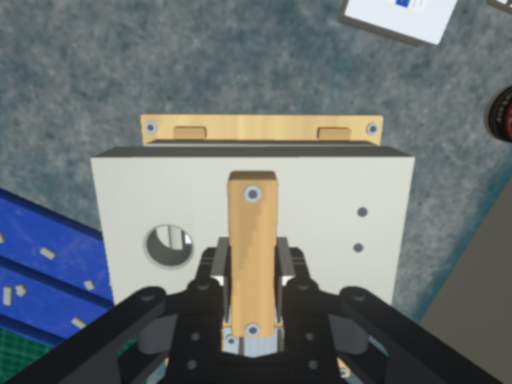

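```bash
cat > mm.py <<'E'
from meas import *
c=env.read_camera('top'); P=pts(c); x,y,z=P[...,0],P[...,1],P[...,2]
st=env.get_state(); s=st['tcp_pos'][2]
m=(x>.5)&(x<.8)&(y>-.1)&(y<.1)&(abs(z-s+.0156)<.006); r=comp(P,m); a=np.radians(r[2]); print(r)
w_=min(r[1]); u=np.array([-np.sin(a),np.cos(a)]); cen=np.array(r[0])+u*(48-w_/2); print('centre',cen,'tcp',np.array(st['tcp_pos'])*1000)
E
python3 mm.py; python3 go.py 0.6562 -0.0203 .096 93.85
```

```text
(array([651.2, -31.2]), array([153.1,  68.1]), 4.2, 649, np.float64(0.0928))
centre [650.1783 -17.2875] tcp [653.1878 -16.9861 109.7191]
t 9.07 p [ 0.6532 -0.017   0.1097] yaw 94.16 tilt z [ 0. -0. -1.] gap 0.0195 F [ 0.4 -0.5 -2.7] j [-0.15  0.53  0.04  1.08 -0.    1.35]
total shift [-0.0044  0.0034  0.0172] rows>=0.3
total turn 0.061
```

```bash
python3 mm.py; python3 mm.py
```

```text
(array([653.1, -32.6]), array([154.4,  66.1]), 4.03, 653, np.float64(0.0938))
centre [652.0493 -17.687 ] tcp [653.9012 -17.1873 110.299 ]
(array([654. , -36.1]), array([155.7,  65. ]), 1.45, 659, np.float64(0.0942))
centre [653.6078 -20.605 ] tcp [654.2128 -17.3508 110.4804]
```

```bash

python3 -m creep '{"hand":[15,15,15,15,15],"delta_pos":[[-0.0035,0.0015,0],[0,0,0.012],[0,0,0.01],[0,0,0],[0,0,0]],"turn":[0.06,0,0,0,0]}' 80
python3 -m creep '{"hand":[15,15,15,15,15],"delta_pos":[[0,0,0],[0,0,0],[0,0,0],[0,0,0],[0,0,0]],"turn":[0,0,0,0,0]}' 80
python3 go.py 0.6556 -0.0201 .0796 93.85; python3 mm.py
python3 - <<'E'
from h import *
snap('wrist','w4.png')
E
```

```text
clock: 9.58
tcp_pos: [0.6539, -0.0202, 0.0897]
orientation: [-0.001, 0.683, 0.73, -0.001]
wrist_force: [-0.3, 0.2, -3.4]
finger_gap: 0.0198
clock: 10.0
tcp_pos: [0.655, -0.0203, 0.0913]
orientation: [0.0, 0.683, 0.73, 0.0]
wrist_force: [-0.4, -0.1, -3.0]
finger_gap: 0.0197
t 10.00 p [ 0.655  -0.0203  0.0913] yaw 93.80 tilt z [ 0. -0. -1.] gap 0.0197 F [-0.4 -0.1 -3. ] j [-0.15  0.54  0.02  1.05 -0.    1.35]
total shift [0.0002 0.0007 0.0147] rows>=0.3
total turn -0.01
(array([654.7, -42.3]), array([ 61. , 158.3]), 89.55, 609, np.float64(0.0754))
centre [637.2005 -42.1626] tcp [654.9766 -20.295   91.301 ]
```

View pics/w4.png

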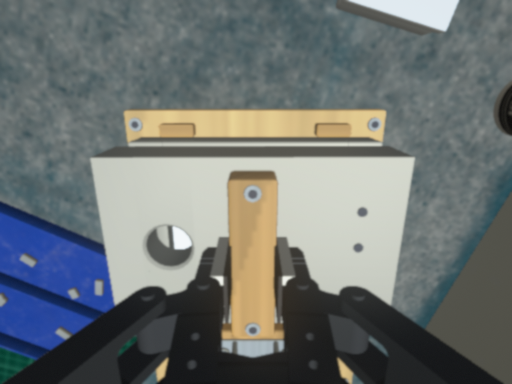

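```bash

python3 -m creep '{"hand":[15,15,15,15,15],"delta_pos":[[0,0.0005,0],[0,0,0.003],[0,0,0.003],[0,0,0.003],[0,0,0]],"turn":[0,0,0,0,0]}' 80
python3 go.py 0.6556 -0.0201 .0796 93.85
python3 -m creep '{"hand":[15,15,15,15,15],"delta_pos":[[0,0,0.002],[0,0,0.002],[0,0,0.001],[0,0,0],[0,0,0]],"turn":[0,0,0,0,0]}' 80
python3 go.py 0.6556 -0.0201 .0796 93.85
```

```text
clock: 10.52
tcp_pos: [0.6551, -0.0202, 0.0831]
orientation: [-0.0, 0.683, 0.73, -0.0]
wrist_force: [0.9, -0.7, -3.4]
finger_gap: 0.0199
t 10.52 p [ 0.6551 -0.0202  0.0831] yaw 93.80 tilt z [-0.001  0.    -1.   ] gap 0.0199 F [ 0.9 -0.7 -3.4] j [-0.15  0.55  0.01  1.03 -0.    1.35]
total shift [0.0001 0.0007 0.0044] rows>=0.1
total turn -0.01
clock: 10.93
tcp_pos: [0.6552, -0.0202, 0.0799]
orientation: [0.0, 0.683, 0.73, -0.0]
wrist_force: [-0.3, 0.3, -3.3]
finger_gap: 0.0198
t 10.93 p [ 0.6552 -0.0202  0.0799] yaw 93.80 tilt z [-0. -0. -1.] gap 0.0198 F [-0.3  0.3 -3.3] j [-0.15  0.55  0.01  1.02 -0.    1.35]
total shift [0.0001 0.0005 0.0003] rows>=0.0
total turn -0.01
```

```bash

python3 -m creep '{"hand":[15,15,15,15,15],"delta_pos":[[0,0,0.001],[0,0,0.0005],[0,0,0],[0,0,0],[0,0,0]],"turn":[0,0,0,0,0]}' 80
python3 go.py 0.6556 -0.0201 .0796 93.85
```

```text
clock: 11.35
tcp_pos: [0.6554, -0.0203, 0.0796]
orientation: [0.0, 0.683, 0.73, 0.0]
wrist_force: [-4.0, 0.5, 5.7]
finger_gap: 0.0198
t 11.35 p [ 0.6554 -0.0203  0.0796] yaw 93.81 tilt z [ 0.001 -0.    -1.   ] gap 0.0198 F [-4.   0.5  5.7] j [-0.15  0.55  0.    1.02 -0.    1.35]
total shift [0.0002 0.0003 0.0001] rows>=0.0
total turn -0.009
```

Contact came at exactly the predicted height, so I'll press lightly, release and look.

```bash

python3 -m creep '{"hand":[15,15,15,15,15],"delta_pos":[[0,0,0.001],[0,0,0],[0,0,0],[0,0,-0.0015],[0,0,-0.001]],"turn":[0,0,0,0,0]}' 80
python3 -m creep '{"hand":[45,45,45,45,45],"delta_pos":[[0,0,0],[0,0,0],[0,0,0],[0,0,0],[0,0,0]],"turn":[0,0,0,0,0]}'
python3 -m creep '{"hand":[50,50,50,50,50],"delta_pos":[[0,0,-0.02],[0,0,-0.03],[0,0,-0.04],[0,0,-0.04],[0,0,0]],"turn":[0,0,0,0,0]}'
python3 go.py .6648 -.1657 .23 93.85
python3 - <<'E'
from meas import *
c=snap('wrist','w5.png');P=pts(c); x,y,z=P[...,0],P[...,1],P[...,2]
B=(x>.54)&(x<.76)&(y>-.12)&(y<.08); print('wrist slab',comp(P,B&(z>.055)&(z<.075)))
q=P[B&(z>.058)&(z<.07)&(x<.64)]; 
m=B&(z>.058)&(z<.07); A=np.c_[P[m][:,:2],np.ones(m.sum())]; print('plane',np.linalg.lstsq(A,P[m][:,2],rcond=None)[0])
E
```

```text
clock: 11.77
tcp_pos: [0.6554, -0.0203, 0.0797]
orientation: [0.0, 0.683, 0.73, 0.0]
wrist_force: [0.8, 0.1, -3.6]
finger_gap: 0.0201
clock: 12.18
tcp_pos: [0.6555, -0.0203, 0.0799]
orientation: [0.0, 0.683, 0.73, 0.0]
wrist_force: [0.1, 0.1, 0.3]
finger_gap: 0.0452
clock: 12.6
tcp_pos: [0.6587, -0.0207, 0.1915]
orientation: [0.005, 0.683, 0.73, 0.003]
wrist_force: [1.4, 0.4, 1.6]
finger_gap: 0.0497
t 12.60 p [ 0.6587 -0.0207  0.1915] yaw 93.81 tilt z [ 0.011 -0.002 -1.   ] gap 0.0497 F [1.4 0.4 1.6] j [-0.15  0.49  0.18  1.25 -0.    1.35]
total shift [-0.1815 -0.0039 -0.0477] rows>=3.6
total turn -0.009
wrist slab (array([655.9, -20.8]), array([154.7,  96.6]), 3.92, 16450, np.float64(0.0652))
plane [ 0.0011 -0.0087  0.0643]
```

View pics/w5.png

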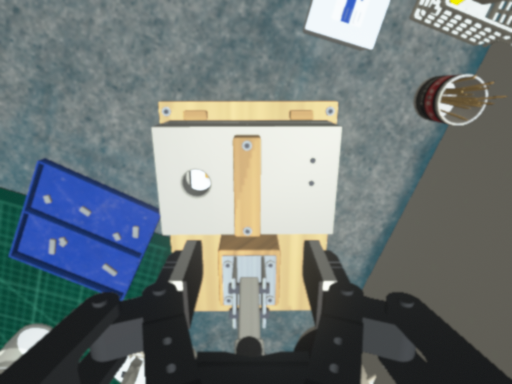

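The mould sits flat and square on the jig: slab top at 65 mm, yaw 3.9°, hole at the near end. Before going to the clamp I'll check the clearance to the lamp and the pens.

```bash
python3 - <<'E'
from meas import *
Q=[]
for n in ['top','scene','wrist']:
    c=env.read_camera(n); P=pts(c).reshape(-1,3); 
    if n=='wrist': print('cam rel tcp',np.array(c['origin'])-env.get_state()['tcp_pos']); 
    else: Q.append(P)
    if n=='scene': cv2.imwrite('pics/s6.png',cv2.resize(c['pixels'][100:330,130:400,::-1],None,fx=2.9,fy=2.6))
Q=np.concatenate(Q); Q=Q[~np.isnan(Q[:,0])]
print('cols y:',[round(b,3) for b in np.arange(-.34,-.08,.02)])
for a in np.arange(.5,.86,.02):
    o=[]
    for b in np.arange(-.34,-.08,.02):
        m=(Q[:,0]>a)&(Q[:,0]<a+.02)&(Q[:,1]>b)&(Q[:,1]<b+.02); o.append(' .  ' if not m.any() else '%.2f'%Q[m,2].max())
    print('%.2f'%a,' '.join(o))
E
```

```text
cam rel tcp [-0.0042  0.0795  0.1338]
cols y: [np.float64(-0.34), np.float64(-0.32), np.float64(-0.3), np.float64(-0.28), np.float64(-0.26), np.float64(-0.24), np.float64(-0.22), np.float64(-0.2), np.float64(-0.18), np.float64(-0.16), np.float64(-0.14), np.float64(-0.12), np.float64(-0.1)]
0.50 0.27 0.26 0.23 0.02 0.02 0.02 0.01 0.02 0.02 0.01 0.01 0.02 0.01
0.52 0.28 0.27 0.23 0.21 0.16 0.08 0.01 0.01 0.02 0.02 0.02 0.01 0.01
0.54 0.29 0.02 0.02 0.17 0.16 0.08 0.01 0.01 0.01 0.01 0.02 0.02 0.02
0.56 0.00 0.02 0.07 0.07 0.04 0.01 0.00 0.01 0.01 0.01 0.01 0.01 0.02
0.58 0.49 0.49 0.40 0.08 0.04 0.00 0.00 0.02 0.02 0.02 0.02 0.02 0.02
0.60 0.73 0.48 0.44 0.43 0.43 0.30 0.00 0.02 0.02 0.02 0.02 0.02 0.02
0.62 0.01 0.00 0.01 0.01 0.30 0.30 0.00 0.02 0.02 0.07 0.07 0.07 0.07
0.64 0.00 0.00 0.05 0.06 0.00 0.00 0.00 0.19 0.19 0.16 0.17 0.17 0.16
0.66 0.35 0.00 0.09 0.09 0.01 0.01 0.00 0.19 0.19 0.17 0.17 0.17 0.16
0.68 0.35 0.00 0.09 0.09 0.00 0.00 0.00 0.01 0.01 0.06 0.07  .   0.07
0.70 0.00 0.01 0.20 0.20 0.09 0.01 0.00 0.02 0.02 0.02 0.01 0.02 0.02
0.72 0.00 0.01 0.20 0.19 0.16 0.16 0.10 0.02 0.02 0.02 0.02 0.01 0.02
0.74 0.61 0.60 0.18 0.13 0.19 0.16 0.15 0.02 0.02 0.01 0.02 0.01 0.01
0.76 0.61 0.61 0.61 0.61 0.61 0.58 0.16 0.00 0.01 0.01 0.00 0.00 0.51
0.78  .    .    .   0.61 0.61 0.61 0.61 0.61 0.61 0.59 0.00 0.00 0.51
0.80  .    .    .    .    .    .   0.38 0.61 0.61 0.61 0.60 0.60 0.60
0.82  .    .    .    .    .    .    .    .    .   0.31 0.60 0.60 0.60
0.84  .    .    .    .    .    .    .    .    .    .    .    .    .
```

View pics/s6.png

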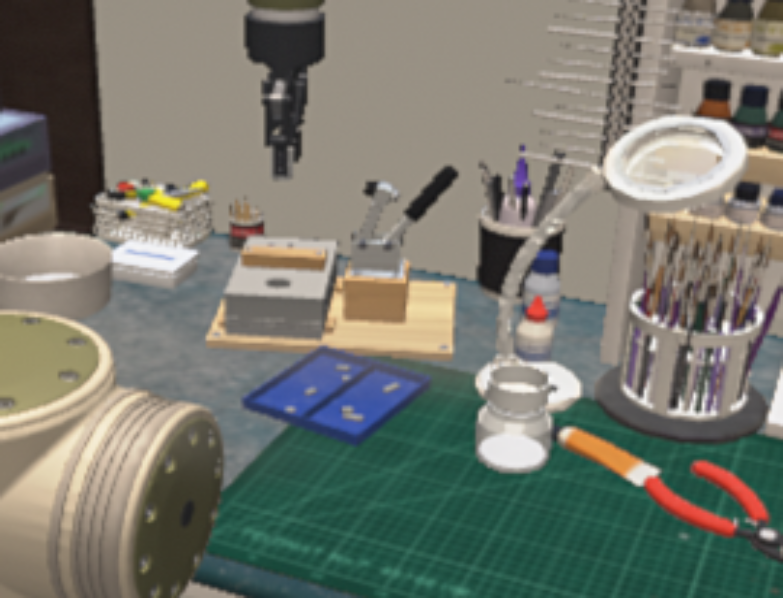

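```bash

python3 -m creep '{"hand":[0,0,0,0,0],"delta_pos":[[0,0,-0.03],[0,0,-0.03],[-0.04,0,0],[-0.04,0,0],[-0.04,0,0]],"turn":[0,0,0,0,0]}' 60
python3 -m creep '{"hand":[0,0,0,0,0],"delta_pos":[[-0.04,0,0],[-0.02,0,0],[0,0,0],[0,0,0],[0,0,0]],"turn":[0,0,0,0,0]}'
python3 go.py .6654 -.1682 .215 93.85
```

```text
clock: 13.22
tcp_pos: [0.6613, -0.1162, 0.2306]
orientation: [-0.001, 0.683, 0.731, -0.0]
wrist_force: [0.6, 0.1, -0.1]
finger_gap: -0.0001
clock: 13.63
tcp_pos: [0.6644, -0.1629, 0.2308]
orientation: [-0.001, 0.683, 0.73, -0.0]
wrist_force: [-0.2, 0.4, -0.5]
finger_gap: 0.0003
t 13.63 p [ 0.6644 -0.1629  0.2308] yaw 93.83 tilt z [-0.002  0.001 -1.   ] gap 0.0003 F [-0.2  0.4 -0.5] j [-0.36  0.54  0.37  1.4   0.    1.15]
total shift [-0.0068  0.0009  0.0198] rows>=0.4
total turn -0.004
```

```bash

python3 -m creep '{"hand":[0,0,0,0,0],"delta_pos":[[-0.0065,0,0.01],[0,0,0.01],[0,0,0.01],[0,0,0.005],[0,0,0]],"turn":[0,0,0,0,0]}'
python3 go.py .6654 -.1682 .12 93.85
python3 - <<'E'
from h import *
c=env.read_camera('scene'); cv2.imwrite('pics/s7.png',cv2.resize(c['pixels'][80:260,200:360,::-1],None,fx=3.3,fy=3.3))
E
```

```text
clock: 14.05
tcp_pos: [0.665, -0.1688, 0.2036]
orientation: [0.0, 0.683, 0.73, -0.0]
wrist_force: [0.1, -0.7, 2.2]
finger_gap: -0.0003
t 14.05 p [ 0.665  -0.1688  0.2036] yaw 93.83 tilt z [-0.    -0.001 -1.   ] gap -0.0003 F [ 0.1 -0.7  2.2] j [-0.37  0.55  0.31  1.33 -0.    1.14]
total shift [0.0008 0.0005 0.1045] rows>=2.0
total turn -0.003
```

View pics/s7.png

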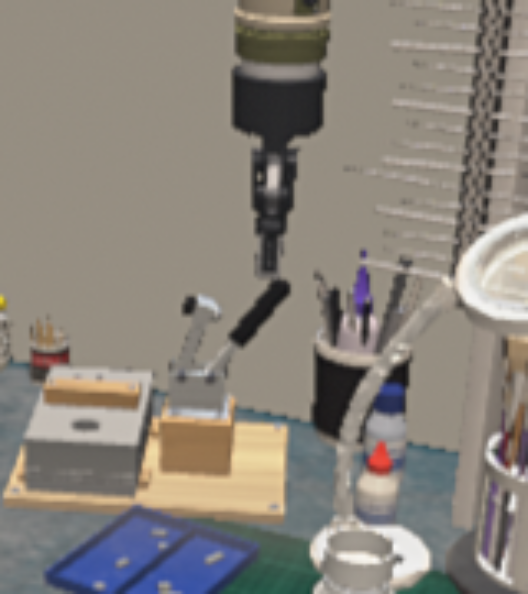

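The tip is above the upper side of the grip's end, so I'll push straight down.

```bash

python3 -m creep '{"hand":[0,0,0,0,0],"delta_pos":[[0,0,0.006],[0,0,0.006],[0,0,0.006],[0,0,0.006],[0,0,0.006]],"turn":[0,0,0,0,0]}'
python3 -m creep '{"hand":[0,0,0,0,0],"delta_pos":[[0,0,0.006],[0,0,0.006],[0,0,0.006],[0,0,0.006],[0,0,0.006]],"turn":[0,0,0,0,0]}'
python3 -m creep '{"hand":[0,0,0,0,0],"delta_pos":[[0,0,0.006],[0,0,0.006],[0,0,0.006],[0,0,0.006],[0,0,0.006]],"turn":[0,0,0,0,0]}'
python3 go.py .6654 -.1682 .12 93.85
python3 - <<'E'
from h import *
c=env.read_camera('scene'); cv2.imwrite('pics/s8.png',cv2.resize(c['pixels'][80:260,200:360,::-1],None,fx=3.3,fy=3.3))
E
```

```text
clock: 14.52
tcp_pos: [0.6659, -0.1684, 0.181]
orientation: [0.001, 0.683, 0.73, 0.001]
wrist_force: [-0.1, 1.5, 7.4]
finger_gap: -0.0
clock: 14.93
tcp_pos: [0.6663, -0.1689, 0.1575]
orientation: [0.002, 0.683, 0.73, 0.001]
wrist_force: [-0.5, 0.5, 8.7]
finger_gap: 0.0002
clock: 15.35
tcp_pos: [0.6667, -0.1701, 0.1341]
orientation: [0.003, 0.683, 0.73, 0.0]
wrist_force: [-0.8, -3.7, 9.2]
finger_gap: -0.0001
t 15.35 p [ 0.6667 -0.1701  0.1341] yaw 93.80 tilt z [ 0.005 -0.003 -1.   ] gap -0.0001 F [-0.8 -3.7  9.2] j [-0.37  0.57  0.18  1.17 -0.    1.14]
total shift [ 0.0025 -0.0016  0.0176] rows>=0.3
total turn -0.01
```

View pics/s8.png

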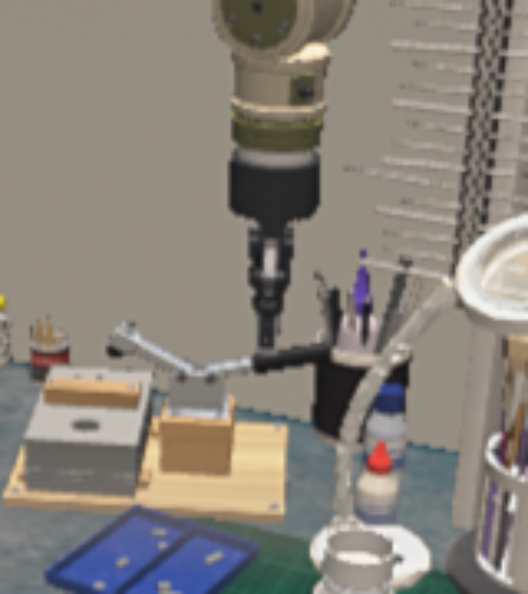

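```bash

python3 -m creep '{"hand":[0,0,0,0,0],"delta_pos":[[-0.003,0,0.004],[-0.003,0,0.004],[-0.002,0,0.004],[0,0,0.003],[0,0,0.002]],"turn":[0,0,0,0,0]}'
python3 go.py .6654 -.1782 .12 93.85
```

```text
clock: 15.82
tcp_pos: [0.6669, -0.1745, 0.1205]
orientation: [0.001, 0.683, 0.731, 0.002]
wrist_force: [-3.2, 3.6, 18.1]
finger_gap: -0.0
t 15.82 p [ 0.6669 -0.1745  0.1205] yaw 93.86 tilt z [ 0.004  0.    -1.   ] gap -0.0000 F [-3.2  3.6 18.1] j [-0.37  0.58  0.17  1.15  0.    1.13]
total shift [-0.0044 -0.0022  0.0007] rows>=0.1
total turn 0.003
```

```bash

python3 -m creep '{"hand":[0,0,0,0,0],"delta_pos":[[0,0,0.002],[0,0,0.001],[0,0,0.001],[0,0,0],[0,0,0]],"turn":[0,0,0,0,0]}'
python3 go.py .6654 -.1782 .12 93.85
python3 - <<'E'
from h import *
c=env.read_camera('scene'); cv2.imwrite('pics/s9.png',cv2.resize(c['pixels'][80:260,200:360,::-1],None,fx=3.3,fy=3.3))
E
```

```text
clock: 16.23
tcp_pos: [0.667, -0.1746, 0.1204]
orientation: [0.002, 0.683, 0.731, 0.002]
wrist_force: [-6.1, 4.4, 23.7]
finger_gap: -0.0001
t 16.23 p [ 0.667  -0.1746  0.1204] yaw 93.87 tilt z [ 0.006 -0.001 -1.   ] gap -0.0001 F [-6.1  4.4 23.7] j [-0.37  0.58  0.16  1.15  0.    1.13]
total shift [-0.0044 -0.0023  0.0005] rows>=0.1
total turn 0.004
```

View pics/s9.png

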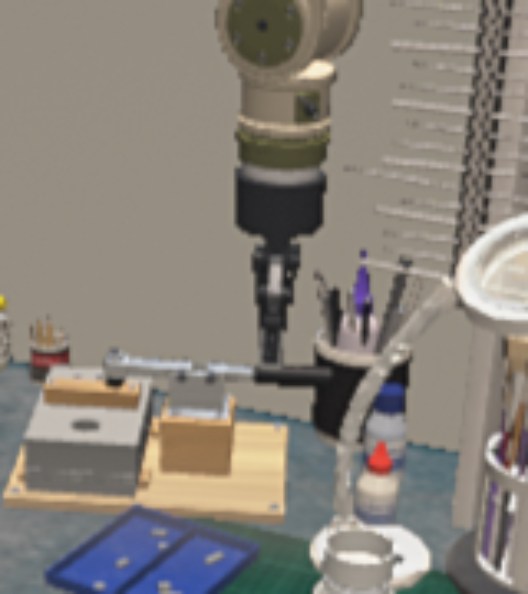

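The handle is level against its stop (TCP z matched prediction, force rose with no motion), and the pad is on the batten. I'll lift off and check the funnel and the lamp clearance.

```bash

python3 -m creep '{"hand":[0,0,0,0,0],"delta_pos":[[0,0,-0.02],[0,0,-0.04],[0,0,-0.04],[0,0,-0.04],[0.02,0,-0.02]],"turn":[0,0,0,0,0]}'
python3 -m creep '{"hand":[85,85,85,85,85],"delta_pos":[[0.04,0,0],[0.04,0,0],[0.02,-0.04,0],[0,-0.05,0],[0,-0.05,0]],"turn":[0,0,0,0,0]}'
python3 go.py .42 -.10 .25 183.85
python3 - <<'E'
from meas import *
Q=[]
for n in ['top','scene']:
    c=env.read_camera(n); P=pts(c)
    x,y,z=P[...,0],P[...,1],P[...,2]
    m=(x>.36)&(x<.46)&(y>-.31)&(y<-.215)&(z>.08)&(z<.1); q=P[m]
    if len(q):
        cc,r=cv2.minEnclosingCircle((q[:,:2]*1000).astype(np.float32)); print(n,len(q),np.round(cc,1),round(r,1),q[:,2].max(), np.percentile(q[:,2],90), q.min(0),q.max(0))
    Q.append(P.reshape(-1,3))
    cv2.imwrite('pics/f_%s.png'%n,cv2.resize(c['pixels'][200:320,240:420,::-1],None,fx=4,fy=4,interpolation=2))
    print(n,[ (np.round(f['location']),round(f['score'],2)) for f in env.find_in(n,'funnel')[:2]])
Q=np.concatenate(Q); m=(Q[:,2]>.12)&(Q[:,0]>.3)&(Q[:,0]<.65)&(Q[:,1]<-.2)&(Q[:,2]<.5); q=Q[m]; d=np.hypot(q[:,0]-.411,q[:,1]+.264); i=np.argsort(d)[:8]; print(q[i],d[i])
E
```

```text
clock: 16.7
tcp_pos: [0.6656, -0.1617, 0.2469]
orientation: [0.003, 0.684, 0.729, 0.001]
wrist_force: [0.2, 0.2, 0.2]
finger_gap: 0.0002
clock: 17.12
tcp_pos: [0.5461, -0.0852, 0.2417]
orientation: [-0.001, 0.682, 0.731, -0.0]
wrist_force: [-0.9, -1.5, 0.8]
finger_gap: 0.0608
t 17.12 p [ 0.5461 -0.0852  0.2417] yaw 94.00 tilt z [-0.001  0.001 -1.   ] gap 0.0608 F [-0.9 -1.5  0.8] j [-0.3   0.27 -0.01  1.29  0.    1.2 ]
total shift [-0.0075 -0.1586 -0.0102] rows>=3.1
total turn -17.969
top 70 [ 410.9 -264.2] 26.2 0.09206925166791213 0.08943280519511304 [ 0.3864 -0.2896  0.0801] [ 0.4349 -0.2381  0.0921]
top [(array([243., 314.]), 0.83)]
scene 118 [ 411.1 -261.5] 27.8 0.0875335137783142 0.08657703472696265 [ 0.3842 -0.2878  0.0801] [ 0.4378 -0.2378  0.0875]
scene [(array([249., 308.]), 0.77), (array([193., 283.]), 0.7)]
[[ 0.4719 -0.3253  0.2443]
 [ 0.4737 -0.3246  0.2511]
 [ 0.4705 -0.3291  0.2502]
 [ 0.469  -0.3318  0.246 ]
 [ 0.4739 -0.3274  0.2462]
 [ 0.4719 -0.3295  0.2472]
 [ 0.4639 -0.3362  0.2459]
 [ 0.4717 -0.3298  0.2448]] [0.0864 0.0872 0.0882 0.0892 0.0894 0.0894 0.0895 0.0895]
```

View pics/f_top.png

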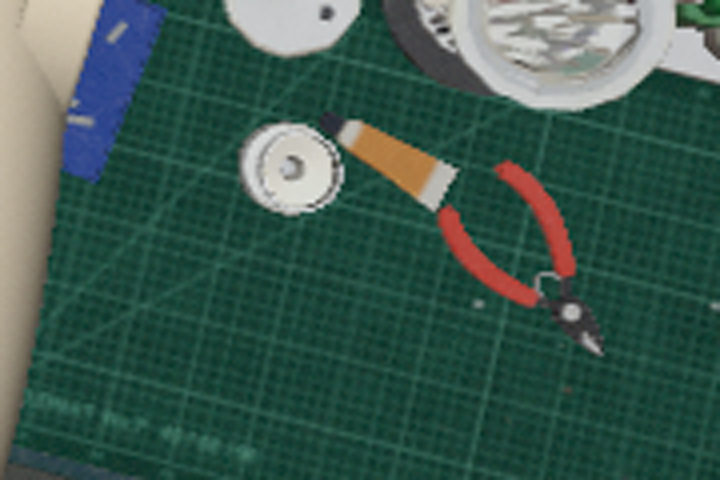

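View pics/f_scene.png

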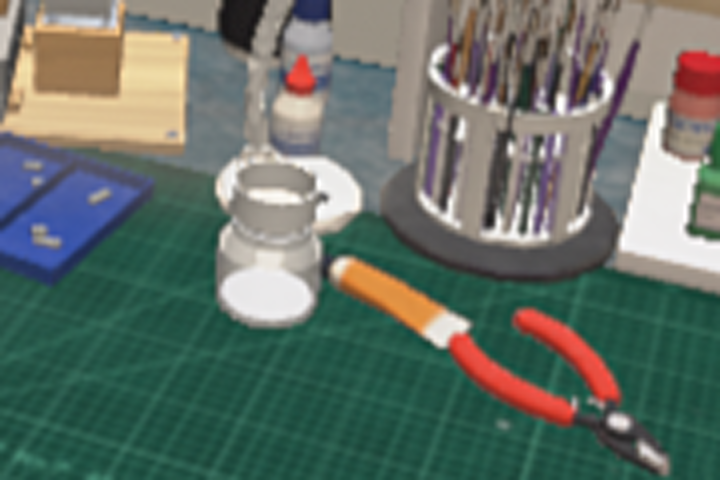

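The funnel is at (0.411,-0.264) with its rim top about 0.087 m up. The nearest lamp part is 86 mm away. I'll travel, turn, then line up over it.

```bash

python3 -m creep '{"hand":[85,85,85,85,85],"delta_pos":[[-0.0015,-0.032,0],[-0.0015,-0.032,0],[-0.0015,-0.032,0],[-0.0015,-0.032,0],[-0.0015,-0.031,0]],"turn":[0,0,0,0,0]}'
python3 -m creep '{"hand":[85,85,85,85,85],"delta_pos":[[0,0,0],[0,0,0],[0,0,0],[0,0,0],[0,0,0]],"turn":[-1,-1,-1,-1,-1]}'
python3 -m creep '{"hand":[85,85,85,85,85],"delta_pos":[[0,0,0],[0,0,0],[0,0,0],[0,0,0],[0,0,0]],"turn":[-1,-1,-1,-1,-1]}'
python3 -m creep '{"hand":[85,85,85,85,85],"delta_pos":[[0,0,0],[0,0,0],[0,0,0],[0,0,0],[0,0,0]],"turn":[-1,-1,-1,-1,-1]}'
python3 -m creep '{"hand":[85,85,85,85,85],"delta_pos":[[0,0,0],[0,0,0],[0,0,0],[0,0,0],[0,0,0]],"turn":[-1,-1,-1,0,0]}'
python3 go.py .4107 -.264 .15 183.85
```

```text
clock: 17.73
tcp_pos: [0.4217, -0.1021, 0.2434]
orientation: [0.001, 0.683, 0.73, 0.0]
wrist_force: [1.1, -0.0, 1.1]
finger_gap: 0.0853
clock: 18.15
tcp_pos: [0.4229, -0.1022, 0.2436]
orientation: [0.001, 0.507, 0.862, 0.0]
wrist_force: [0.9, 0.2, 0.3]
finger_gap: 0.0849
clock: 18.57
tcp_pos: [0.4229, -0.1022, 0.2435]
orientation: [0.001, 0.309, 0.951, -0.0]
wrist_force: [1.0, 0.5, -0.6]
finger_gap: 0.0851
clock: 18.98
tcp_pos: [0.423, -0.1022, 0.2435]
orientation: [0.001, 0.095, 0.995, -0.0]
wrist_force: [0.2, 0.7, -0.5]
finger_gap: 0.085
clock: 19.4
tcp_pos: [0.4223, -0.102, 0.2433]
orientation: [0.001, -0.032, 0.999, -0.0]
wrist_force: [-0.4, -0.4, -0.1]
finger_gap: 0.0853
t 19.40 p [ 0.4223 -0.102   0.2433] yaw -176.33 tilt z [ 0.001 -0.    -1.   ] gap 0.0853 F [-0.4 -0.4 -0.1] j [-0.42  0.04 -0.29  1.24  0.   -0.49]
total shift [ 0.0276 -0.2011  0.1167] rows>=4.5
total turn -0.036
```

```bash

python3 -m creep '{"hand":[85,85,85,85,85],"delta_pos":[[0.0055,-0.0402,0],[0.0055,-0.0402,0],[0.0055,-0.0402,0],[0.0055,-0.0402,0],[0.0055,-0.0402,0]],"turn":[0,0,0,0,0]}'
python3 -m creep '{"hand":[85,85,85,85,85],"delta_pos":[[0,0,0.03],[0,0,0.03],[0,0,0.03],[0,0,0.02],[0,0,0]],"turn":[0,0,0,0,0]}'
python3 -m creep '{"hand":[85,85,85,85,85],"delta_pos":[[0,0,0],[0,0,0],[0,0,0],[0,0,0],[0,0,0]],"turn":[0,0,0,0,0]}'
python3 go.py .4107 -.264 .068 183.85
python3 - <<'E'
from h import *
c=snap('wrist','w10.png'); P=pts(c);x,y,z=P[...,0],P[...,1],P[...,2]
m=(x>.36)&(x<.46)&(y>-.31)&(y<-.215)&(z>.079)&(z<.095); q=P[m]
cc,r=cv2.minEnclosingCircle((q[:,:2]*1000).astype(np.float32)); print(len(q),cc,r,np.percentile(q[:,2],[50,90]))
E
```

```text
clock: 19.82
tcp_pos: [0.4101, -0.2653, 0.2433]
orientation: [0.0, -0.032, 0.999, -0.0]
wrist_force: [0.5, -0.6, 0.2]
finger_gap: 0.0852
clock: 20.23
tcp_pos: [0.4083, -0.2624, 0.1517]
orientation: [-0.002, -0.032, 0.999, 0.002]
wrist_force: [-0.8, 0.4, -0.6]
finger_gap: 0.0853
clock: 20.65
tcp_pos: [0.4103, -0.2639, 0.1562]
orientation: [0.001, -0.033, 0.999, -0.001]
wrist_force: [-0.1, -0.7, 0.0]
finger_gap: 0.0853
t 20.65 p [ 0.4103 -0.2639  0.1562] yaw -176.21 tilt z [ 0.002 -0.001 -1.   ] gap 0.0853 F [-0.1 -0.7  0. ] j [-0.74  0.19 -0.33  1.05 -0.   -0.8 ]
total shift [-0.0004  0.      0.1102] rows>=2.1
total turn -0.011
1398 (412.66900634765625, -263.8230895996094) 26.400131225585938 [0.08808629 0.08967813]
```

View pics/w10.png

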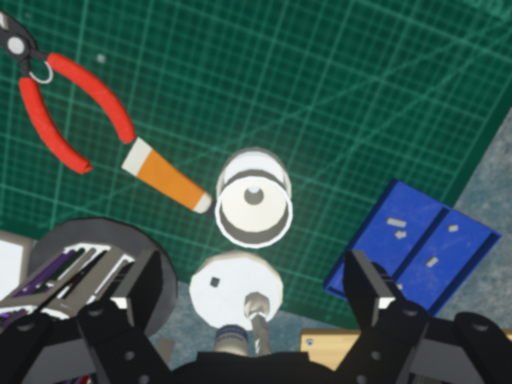

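The wrist view has the funnel rim at about (253,208), centred between the jaws. Descending over the rim.

```bash

python3 -m creep '{"hand":[85,85,85,85,85],"delta_pos":[[-0.0015,0,0.03],[0,0,0.03],[0,0,0.02],[0,0,0.015],[0,0,0.013]],"turn":[0,0,0,0,0]}'
python3 -m creep '{"hand":[85,85,85,85,85],"delta_pos":[[0,0,0],[0,0,0],[0,0,0],[0,0,0],[0,0,0]],"turn":[0,0,0,0,0]}'
python3 go.py .4115 -.264 .07 183.85
```

```text
clock: 21.12
tcp_pos: [0.4106, -0.2631, 0.0679]
orientation: [-0.0, -0.033, 0.999, 0.0]
wrist_force: [-0.1, 0.1, -0.4]
finger_gap: 0.0848
clock: 21.53
tcp_pos: [0.4114, -0.2639, 0.0696]
orientation: [0.001, -0.033, 0.999, -0.001]
wrist_force: [0.4, 0.3, 0.2]
finger_gap: 0.085
t 21.53 p [ 0.4114 -0.2639  0.0696] yaw -176.20 tilt z [ 0.001 -0.001 -1.   ] gap 0.0850 F [0.4 0.3 0.2] j [-0.73  0.27 -0.46  0.83 -0.   -0.8 ]
total shift [-0.0001 -0.0002 -0.0005] rows>=0.0
total turn -0.01
```

```bash

python3 -m creep '{"hand":[60,58,56,54,52],"delta_pos":[[0,0,0],[0,0,0],[0,0,0],[0,0,0],[0,0,0]],"turn":[0,0,0,0,0]}' 25
python3 -m creep '{"hand":[46,46,46,46,46],"delta_pos":[[0,0,0],[0,0,0],[0,0,0],[0,0,0],[0,0,0]],"turn":[0,0,0,0,0]}' 25
python3 go.py .4115 -.264 .07 183.85
```

```text
clock: 21.95
tcp_pos: [0.4109, -0.2633, 0.0688]
orientation: [0.0, -0.033, 0.999, -0.0]
wrist_force: [-0.0, -0.2, -0.2]
finger_gap: 0.0522
clock: 22.37
tcp_pos: [0.4109, -0.2634, 0.0687]
orientation: [0.0, -0.033, 0.999, -0.0]
wrist_force: [0.1, 0.3, 0.3]
finger_gap: 0.0515
t 22.37 p [ 0.4109 -0.2634  0.0687] yaw -176.20 tilt z [ 0. -0. -1.] gap 0.0515 F [0.1 0.3 0.3] j [-0.73  0.27 -0.46  0.83 -0.   -0.8 ]
total shift [-0.0007 -0.0008 -0.0016] rows>=0.0
total turn -0.009
```

```bash

python3 -m creep '{"hand":[46,46,46,46,46],"delta_pos":[[0,0,-0.01],[0,0,-0.02],[0,0,-0.04],[0,0,-0.04],[0,0,-0.04]],"turn":[0,0,0,0,0]}' 25
python3 go.py .42 -.10 .19 183.85
python3 - <<'E'
from h import *
c=snap('wrist','w11.png'); c=env.read_camera('scene'); cv2.imwrite('pics/s11.png',cv2.resize(c['pixels'][150:330,230:390,::-1],None,fx=3.3,fy=3.3))
E
```

```text
clock: 22.78
tcp_pos: [0.4104, -0.263, 0.1902]
orientation: [-0.0, -0.033, 0.999, 0.0]
wrist_force: [-0.2, -0.8, -0.6]
finger_gap: 0.0508
t 22.78 p [ 0.4104 -0.263   0.1902] yaw -176.20 tilt z [-0.001  0.    -1.   ] gap 0.0508 F [-0.2 -0.8 -0.6] j [-0.73  0.17 -0.27  1.13 -0.   -0.8 ]
total shift [-0.0255  0.2025  0.0004] rows>=3.9
total turn -0.011
```

View pics/w11.png

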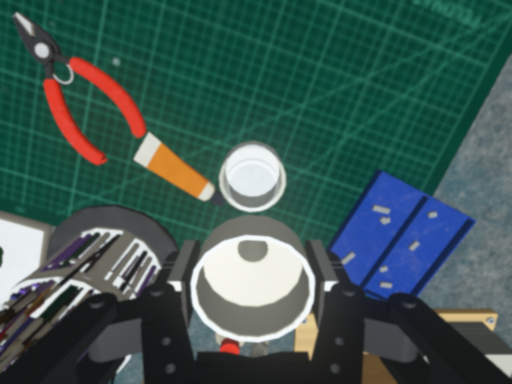

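View pics/s11.png

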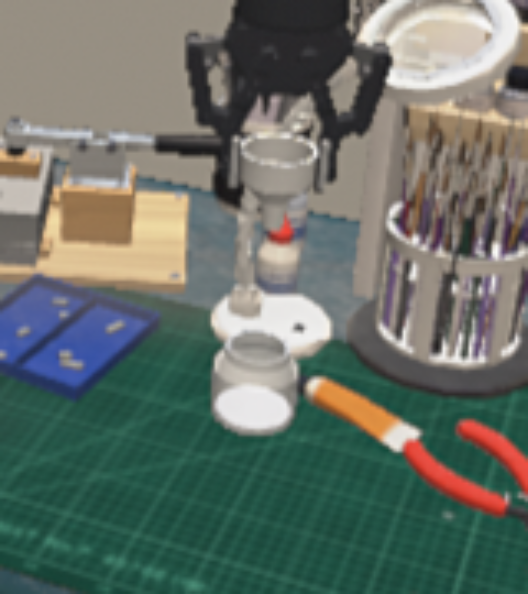

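The funnel is held upright and the jar has not moved. Moving over to the pour hole.

```bash

python3 -m creep '{"hand":[46,46,46,46,46],"delta_pos":[[0,0.03,0],[0,0.04,0],[0,0.045,0],[0,0.045,0],[0,0.045,0]],"turn":[0,0,0,0,0]}' 25
python3 -m creep '{"hand":[46,46,46,46,46],"delta_pos":[[-0.02,0.03,0],[-0.04,0.02,0],[-0.045,0.01,0],[-0.045,0,0],[-0.045,0,0]],"turn":[0,0,0,0,0]}' 25
python3 go.py .6116 -.0234 .16 183.85
```

```text
clock: 23.3
tcp_pos: [0.3992, -0.0983, 0.1884]
orientation: [-0.0, -0.033, 0.999, 0.0]
wrist_force: [0.8, -0.0, -0.3]
finger_gap: 0.0514
clock: 23.72
tcp_pos: [0.5536, -0.0401, 0.1885]
orientation: [-0.0, -0.034, 0.999, -0.0]
wrist_force: [0.7, -1.3, 0.4]
finger_gap: 0.0511
t 23.72 p [ 0.5536 -0.0401  0.1885] yaw -176.10 tilt z [-0. -0. -1.] gap 0.0511 F [ 0.7 -1.3  0.4] j [-0.22  0.3  -0.11  1.16 -0.   -0.29]
total shift [-0.0738  0.0159  0.0357] rows>=1.6
total turn 0.011
```

```bash

python3 -m creep '{"hand":[46,46,46,46,46],"delta_pos":[[-0.03,0.006,0],[-0.025,0.006,0],[-0.0145,0.003,0],[0,0,0],[0,0,0]],"turn":[0,0,0,0,0]}' 25
python3 -m creep '{"hand":[46,46,46,46,46],"delta_pos":[[0,0,0],[0,0,0.01],[0,0,0.01],[0,0,0.01],[0,0,0]],"turn":[0,0,0,0,0]}' 25
python3 go.py .6116 -.0234 .12 183.85
python3 - <<'E'
from meas import *
c=snap('wrist','w12.png');P=pts(c); x,y,z=P[...,0],P[...,1],P[...,2]
st=np.array(env.get_state()['tcp_pos'])
m=(abs(x-st[0])<.05)&(abs(y-st[1])<.05)&(z>st[2]+.010)&(z<st[2]+.026); q=P[m]; 
cc,r=cv2.minEnclosingCircle((q[:,:2]*1000).astype(np.float32)); print('rim',len(q),cc,r,np.percentile(q[:,2],[50,95]))
c=env.read_camera('scene'); cv2.imwrite('pics/s12.png',cv2.resize(c['pixels'][100:280,180:340,::-1],None,fx=3.3,fy=3.3))
E
```

```text
clock: 24.13
tcp_pos: [0.6068, -0.0256, 0.1877]
orientation: [-0.001, -0.033, 0.999, 0.0]
wrist_force: [-0.3, 0.2, -0.4]
finger_gap: 0.0514
clock: 24.55
tcp_pos: [0.6054, -0.0258, 0.1623]
orientation: [-0.002, -0.033, 0.999, 0.0]
wrist_force: [-0.1, 0.8, 0.1]
finger_gap: 0.0512
t 24.55 p [ 0.6054 -0.0258  0.1623] yaw -176.23 tilt z [-0.004  0.001 -1.   ] gap 0.0512 F [-0.1  0.8  0.1] j [-0.18  0.41 -0.01  1.15 -0.   -0.24]
total shift [-0.0082  0.0025  0.0529] rows>=1.0
total turn -0.015
rim 5954 (599.9342041015625, -26.973012924194336) 39.301727294921875 [0.181  0.1866]
```

View pics/w12.png

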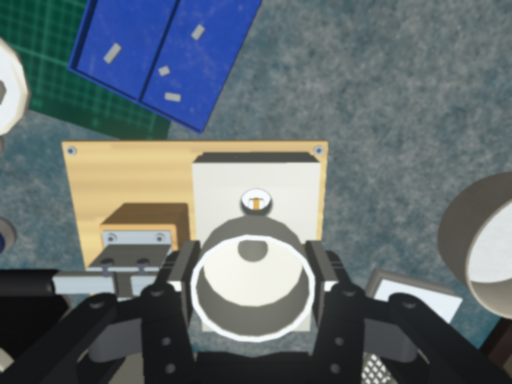

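View pics/s12.png

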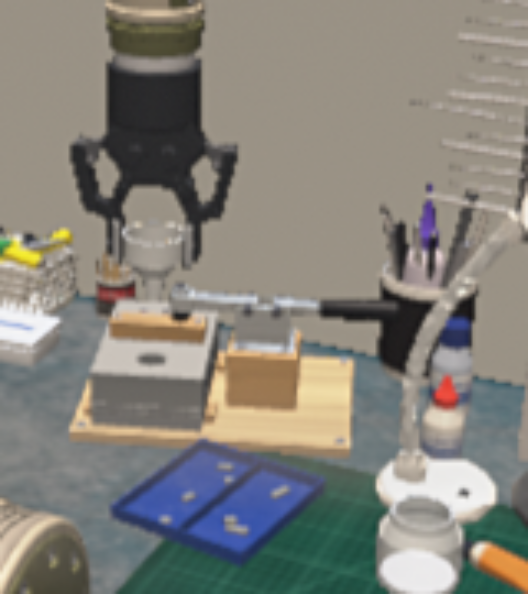

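```bash
cat > rim.py <<'E'
from meas import *
c=env.read_camera('wrist');P=pts(c); x,y,z=P[...,0],P[...,1],P[...,2]
st=np.array(env.get_state()['tcp_pos'])
m=(c['pixels'].min(-1)>225)&(abs(x-st[0])<.05)&(abs(y-st[1])<.032)&(z>st[2]+.009)&(z<st[2]+.03)
n,l,s_,_=cv2.connectedComponentsWithStats(m.astype(np.uint8),connectivity=8); k=1+np.argmax(s_[1:,4]); q=P[l==k]
zt=np.percentile(q[:,2],90); q=q[q[:,2]>zt-.004]
cc,r=cv2.minEnclosingCircle((q[:,:2]*1000).astype(np.float32)); print('rim',len(q),np.round(cc,1),round(r,1),'ztop',zt,'tcp',st*1000)
# rim plane
A=np.c_[q[:,:2],np.ones(len(q))]; print('tilt',np.linalg.lstsq(A,q[:,2],rcond=None)[0][:2])
# hole
for f in env.pinpoint('wrist','pour_hole')[:1]: print('hole net',f['location'],f['score'],wz(c,*f['location'],.0645))
g=(abs(z-.065)<.006)&(x>.55)&(y<.035)&(y>-.08)
print('slab',comp(P,g))
E
python3 rim.py; python3 rim.py
```

```text
rim 1373 [608.2 -26.5] 26.8 ztop 0.18485664393863066 tcp [606.8257 -25.9339 164.5014]
tilt [-0.0049 -0.0031]
hole net [202.3, 254.9] 0.84 [ 0.6124 -0.0244  0.0645]
slab (array([615.2, -23.2]), array([73.2, 96.3]), 3.99, 7701, np.float64(0.065))
rim 1373 [609.2 -26.6] 26.6 ztop 0.1857082265851254 tcp [607.338  -25.9254 165.0531]
tilt [-0.0004 -0.0039]
hole net [199.0, 255.6] 0.8 [ 0.611  -0.0241  0.0645]
slab (array([615.7, -23.2]), array([74.4, 96.4]), 4.07, 7819, np.float64(0.065))
```

```bash

python3 -m creep '{"hand":[46,46,46,46,46],"delta_pos":[[-0.004,0.003,0.01],[0,0,0.02],[0,0,0.02],[0,0,0.015],[0,0,0]],"turn":[0,0,0,0,0]}' 25
python3 -m creep '{"hand":[46,46,46,46,46],"delta_pos":[[0,0,0],[0,0,0],[0,0,0],[0,0,0],[0,0,0]],"turn":[0,0,0,0,0]}' 25
python3 go.py .6107 -.0232 .0793 183.85
python3 rim.py
python3 - <<'E'
from h import *
snap('wrist','w13.png')
c=env.read_camera('scene'); cv2.imwrite('pics/s13.png',cv2.resize(c['pixels'][150:260,180:300,::-1],None,fx=5,fy=5,interpolation=2))
E
```

```text
clock: 25.27
tcp_pos: [0.6085, -0.0227, 0.1095]
orientation: [-0.002, -0.033, 0.999, 0.0]
wrist_force: [-0.1, 0.4, -1.1]
finger_gap: 0.0514
clock: 25.68
tcp_pos: [0.6107, -0.0233, 0.1135]
orientation: [0.001, -0.033, 0.999, -0.0]
wrist_force: [0.5, 1.1, -0.0]
finger_gap: 0.0514
t 25.68 p [ 0.6107 -0.0233  0.1135] yaw -176.20 tilt z [ 0.002 -0.    -1.   ] gap 0.0514 F [ 0.5  1.1 -0. ] j [-0.17  0.45 -0.08  1.04 -0.   -0.24]
total shift [0.0001 0.0001 0.0428] rows>=0.8
total turn -0.01
rim 1500 [612.6 -24.2] 26.7 ztop 0.13436413449134949 tcp [610.5782 -23.3059 113.3765]
tilt [ 0.0003 -0.0036]
slab (array([605. , -23.8]), array([53.1, 96.5]), 3.76, 9172, np.float64(0.065))
```

View pics/s13.png

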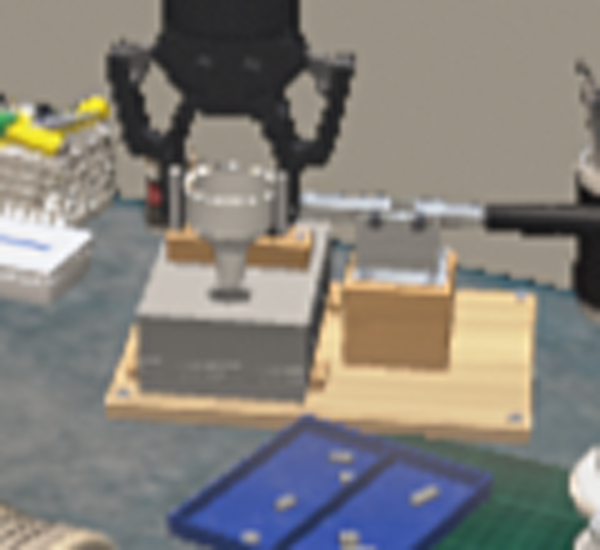

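View pics/w13.png

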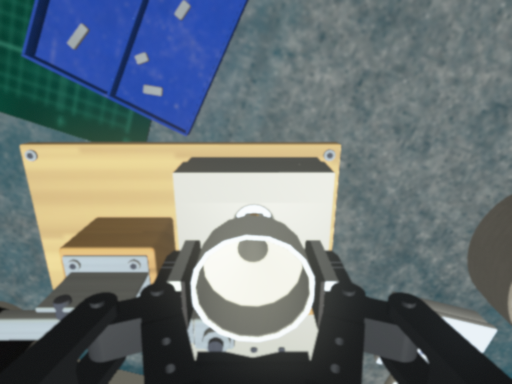

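The stem is directly over the hole. Lowering it in.

```bash

python3 -m creep '{"hand":[46,46,46,46,46],"delta_pos":[[0,0,0.01],[0,0,0.01],[0,0,0.01],[0,0,0.006],[0,0,0]],"turn":[0,0,0,0,0]}' 25
python3 go.py .6107 -.0232 .0793 183.85
python3 -m creep '{"hand":[46,46,46,46,46],"delta_pos":[[0,0,0.003],[0,0,0.002],[0,0,0.0015],[0,0,0],[0,0,0]],"turn":[0,0,0,0,0]}' 25
python3 go.py .6107 -.0232 .0793 183.85
```

```text
clock: 26.3
tcp_pos: [0.609, -0.0231, 0.0818]
orientation: [-0.002, -0.033, 0.999, 0.0]
wrist_force: [-1.1, 0.8, -0.4]
finger_gap: 0.0513
t 26.30 p [ 0.609  -0.0231  0.0818] yaw -176.20 tilt z [-0.003  0.    -1.   ] gap 0.0513 F [-1.1  0.8 -0.4] j [-0.17  0.47 -0.12  0.98 -0.   -0.24]
total shift [-0.0022 -0.0003  0.0031] rows>=0.1
total turn -0.01
clock: 26.72
tcp_pos: [0.6106, -0.0232, 0.0806]
orientation: [0.001, -0.033, 0.999, -0.0]
wrist_force: [-4.0, 0.3, 9.0]
finger_gap: 0.0513
t 26.72 p [ 0.6106 -0.0232  0.0806] yaw -176.19 tilt z [ 0.002 -0.    -1.   ] gap 0.0513 F [-4.   0.3  9. ] j [-0.17  0.47 -0.13  0.97 -0.   -0.24]
total shift [-0.0002 -0.      0.0017] rows>=0.0
total turn -0.008
```

```bash

python3 -m creep '{"hand":[46,46,46,46,46],"delta_pos":[[0.0015,0,0],[0,0,0.0005],[0,0,0],[0,0,0],[0,0,0]],"turn":[0,0,0,0,0]}' 25
python3 go.py .6107 -.0232 .0793 183.85
python3 -m creep '{"hand":[56,57,58,60,60],"delta_pos":[[0,0,0],[0,0,0],[0,0,0],[0,0,0],[0,0,0]],"turn":[0,0,0,0,0]}' 25
python3 go.py .6107 -.0232 .0793 183.85
python3 rim.py
```

```text
clock: 27.13
tcp_pos: [0.6101, -0.0232, 0.0806]
orientation: [0.002, -0.033, 0.999, -0.0]
wrist_force: [-2.3, 0.9, 10.4]
finger_gap: 0.0512
t 27.13 p [ 0.6101 -0.0232  0.0806] yaw -176.18 tilt z [ 0.003 -0.    -1.   ] gap 0.0512 F [-2.3  0.9 10.4] j [-0.17  0.47 -0.13  0.97  0.   -0.24]
total shift [-0.0008 -0.      0.0016] rows>=0.0
total turn -0.007
clock: 27.55
tcp_pos: [0.6088, -0.0233, 0.078]
orientation: [-0.0, -0.033, 0.999, -0.0]
wrist_force: [0.4, -0.0, 0.4]
finger_gap: 0.06
t 27.55 p [ 0.6088 -0.0233  0.078 ] yaw -176.20 tilt z [-0. -0. -1.] gap 0.0600 F [ 0.4 -0.   0.4] j [-0.17  0.47 -0.13  0.97 -0.   -0.24]
total shift [-0.0023 -0.     -0.0016] rows>=0.1
total turn -0.01
rim 1712 [610.1 -22.9] 26.9 ztop 0.10248508866762994 tcp [608.8607 -23.3345  77.9978]
tilt [ 0.0504 -0.0131]
slab (array([601.7, -24.1]), array([46.6, 96.4]), 3.87, 8882, np.float64(0.065))
```

```bash

python3 -m creep '{"hand":[75,75,75,75,75],"delta_pos":[[0,0,0],[0,0,0],[0,0,0],[0,0,0],[0,0,0]],"turn":[0,0,0,0,0]}' 25
python3 rim.py
python3 -m creep '{"hand":[80,80,80,80,80],"delta_pos":[[0,0,-0.02],[0,0,-0.03],[0,0,-0.03],[0,0,-0.03],[0,0,0]],"turn":[0,0,0,0,0]}' 25
python3 - <<'E'
from meas import *
c=snap('wrist','w14.png');P=pts(c); x,y,z=P[...,0],P[...,1],P[...,2]
m=(x>.57)&(x<.65)&(y>-.065)&(y<.02)&(z>.092)&(z<.115)&(np.hypot(x-.611,y+.0235)<.034); q=P[m]
cc,r=cv2.minEnclosingCircle((q[:,:2]*1000).astype(np.float32)); print(len(q),cc,r,np.percentile(q[:,2],[5,50,95]))
for k in range(8):
    a=k*np.pi/4; d=np.arctan2(q[:,1]+.0235,q[:,0]-.611); s=np.abs((d-a+np.pi)%(2*np.pi)-np.pi)<.35
    print(k*45,s.sum(),np.round(np.percentile(q[s,2],90),4) if s.any() else None)
c=env.read_camera('scene'); cv2.imwrite('pics/s14.png',cv2.resize(c['pixels'][150:260,180:300,::-1],None,fx=5,fy=5,interpolation=2))
E
```

```text
clock: 28.07
tcp_pos: [0.609, -0.0233, 0.0783]
orientation: [0.0, -0.033, 0.999, -0.0]
wrist_force: [0.3, -1.5, -0.2]
finger_gap: 0.0749
rim 1711 [610.4 -23.4] 26.7 ztop 0.1024550701822217 tcp [608.9708 -23.3757  78.264 ]
tilt [ 0.0493 -0.0126]
slab (array([629.5, -22.2]), array([102.5,  96.5]), 4.0, 11660, np.float64(0.065))
clock: 28.58
tcp_pos: [0.6118, -0.0238, 0.1718]
orientation: [0.004, -0.033, 0.999, -0.001]
wrist_force: [0.6, 0.4, 0.4]
finger_gap: 0.08
1228 (610.198974609375, -23.388824462890625) 26.495376586914062 [0.093  0.1    0.1026]
0 192 0.1028
45 179 0.1022
90 121 0.1014
135 90 0.1006
180 132 0.1005
225 108 0.1012
270 103 0.1022
315 161 0.1027
```

View pics/s14.png

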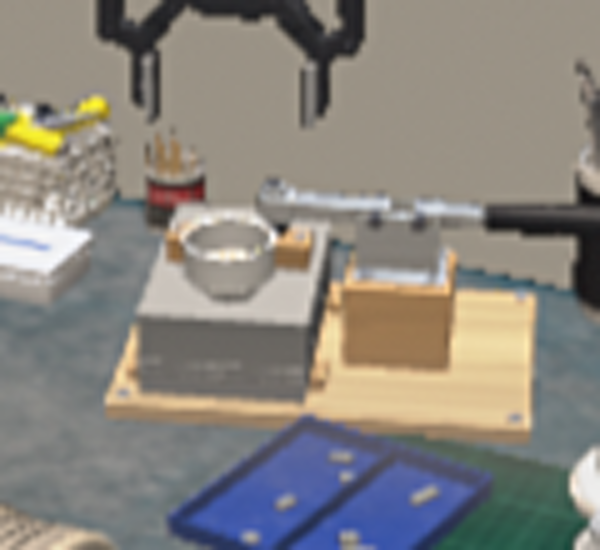

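View pics/w14.png

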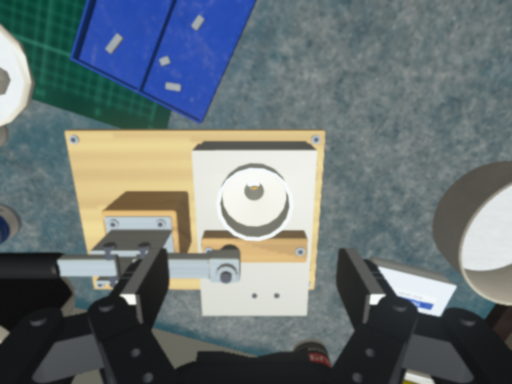

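The funnel sits in the hole but leans about 2.5°: the side by the batten is 2.3 mm high (rim at 0.1028 there, 0.1005 opposite). I'll level it with a light press from the fingertips on the high half of the rim.

```bash

python3 -m creep '{"hand":[42,42,42,42,42],"delta_pos":[[-0.01,0,0],[0,0,0],[0,0,0],[0,0,0],[0,0,0]],"turn":[0,0,0,0,0]}' 40
python3 go.py .6196 -.0229 .122 183.85
```

```text
clock: 29.1
tcp_pos: [0.6165, -0.0227, 0.1654]
orientation: [-0.001, -0.033, 0.999, 0.0]
wrist_force: [0.3, 0.2, -0.2]
finger_gap: 0.042
t 29.10 p [ 0.6165 -0.0227  0.1654] yaw -176.20 tilt z [-0.002  0.    -1.   ] gap 0.0420 F [ 0.3  0.2 -0.2] j [-0.17  0.43  0.02  1.17 -0.   -0.23]
total shift [-0.0039 -0.0005  0.0542] rows>=1.0
total turn -0.01
```

```bash

python3 -m creep '{"hand":[42,42,42,42,42],"delta_pos":[[-0.002,0,0.02],[0,0,0.018],[0,0,0.01],[0,0,0],[0,0,0]],"turn":[0,0,0,0,0]}' 40
python3 -m creep '{"hand":[42,42,42,42,42],"delta_pos":[[0,0,0],[0,0,0],[0,0,0],[0,0,0],[0,0,0]],"turn":[0,0,0,0,0]}' 40
python3 go.py .6196 -.0229 .113 183.85
python3 - <<'E'
from h import *
snap('wrist','w15.png')
E
```

```text
clock: 29.52
tcp_pos: [0.618, -0.0226, 0.1274]
orientation: [-0.001, -0.033, 0.999, 0.0]
wrist_force: [-0.4, -1.0, 0.3]
finger_gap: 0.042
clock: 29.93
tcp_pos: [0.6188, -0.0227, 0.1284]
orientation: [0.0, -0.033, 0.999, -0.0]
wrist_force: [-0.1, 0.4, 0.0]
finger_gap: 0.0424
t 29.93 p [ 0.6188 -0.0227  0.1284] yaw -176.20 tilt z [ 0.001 -0.    -1.   ] gap 0.0424 F [-0.1  0.4  0. ] j [-0.17  0.45 -0.04  1.08 -0.   -0.23]
total shift [-0.001  -0.0003  0.0192] rows>=0.4
total turn -0.01
```

View pics/w15.png

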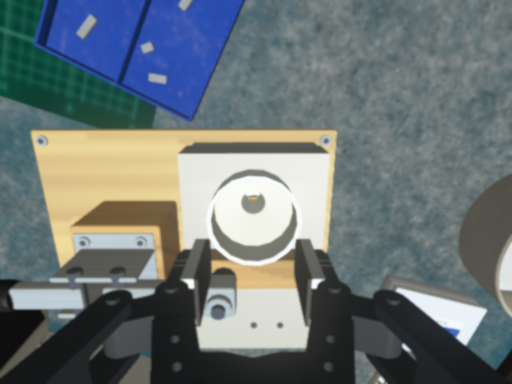

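```bash

python3 -m creep '{"hand":[42,42,42,42,42],"delta_pos":[[0,0,0.005],[0,0,0.004],[0,0,0.003],[0,0,0],[0,0,0]],"turn":[0,0,0,0,0]}' 40
python3 -m creep '{"hand":[42,42,42,42,42],"delta_pos":[[0,0,0.002],[0,0,0.002],[0,0,0],[0,0,0],[0,0,0]],"turn":[0,0,0,0,0]}' 40
python3 go.py .6196 -.0229 .113 183.85
```

```text
clock: 30.4
tcp_pos: [0.6182, -0.0226, 0.1178]
orientation: [-0.0, -0.033, 0.999, 0.0]
wrist_force: [-0.0, 0.1, -0.7]
finger_gap: 0.0422
clock: 30.82
tcp_pos: [0.6186, -0.0227, 0.1151]
orientation: [0.0, -0.033, 0.999, -0.0]
wrist_force: [0.7, 0.0, -0.1]
finger_gap: 0.0423
t 30.82 p [ 0.6186 -0.0227  0.1151] yaw -176.20 tilt z [ 0. -0. -1.] gap 0.0423 F [ 0.7  0.  -0.1] j [-0.17  0.46 -0.06  1.06 -0.   -0.23]
total shift [-0.0013 -0.0004  0.0027] rows>=0.1
total turn -0.01
```

```bash

python3 -m creep '{"hand":[42,42,42,42,42],"delta_pos":[[0,0,0.002],[0,0,0.002],[0,0,0],[0,0,0],[0,0,0]],"turn":[0,0,0,0,0]}' 40
python3 -m creep '{"hand":[42,42,42,42,42],"delta_pos":[[0,0,0.002],[0,0,0],[0,0,0],[0,0,0],[0,0,0]],"turn":[0,0,0,0,0]}' 40
python3 go.py .6196 -.0229 .113 183.85
```

```text
clock: 31.23
tcp_pos: [0.6185, -0.0227, 0.1119]
orientation: [-0.0, -0.033, 0.999, -0.0]
wrist_force: [0.3, 1.2, 0.9]
finger_gap: 0.0419
clock: 31.65
tcp_pos: [0.6186, -0.0227, 0.1103]
orientation: [0.0, -0.033, 0.999, -0.0]
wrist_force: [-0.1, -0.0, 0.7]
finger_gap: 0.0422
t 31.65 p [ 0.6186 -0.0227  0.1103] yaw -176.20 tilt z [ 0. -0. -1.] gap 0.0422 F [-0.1 -0.   0.7] j [-0.17  0.46 -0.06  1.05 -0.   -0.23]
total shift [-0.0013 -0.0003 -0.0033] rows>=0.1
total turn -0.01
```

```bash

python3 -m creep '{"hand":[42,42,42,42,42],"delta_pos":[[0,0,0.0015],[0,0,0],[0,0,0],[0,0,0],[0,0,0]],"turn":[0,0,0,0,0]}' 40
python3 -m creep '{"hand":[42,42,42,42,42],"delta_pos":[[0,0,0.0015],[0,0,0],[0,0,0],[0,0,0],[0,0,0]],"turn":[0,0,0,0,0]}' 40
python3 rim.py
```

```text
clock: 32.07
tcp_pos: [0.619, -0.023, 0.1096]
orientation: [0.001, -0.033, 0.999, -0.0]
wrist_force: [0.4, -1.7, 4.6]
finger_gap: 0.0423
clock: 32.48
tcp_pos: [0.6197, -0.0231, 0.1093]
orientation: [0.001, -0.033, 0.999, -0.001]
wrist_force: [1.0, -0.3, 8.8]
finger_gap: 0.0417
rim 41 [609.6  -0.4] 1.9 ztop 0.13891969191818054 tcp [619.7173 -23.0593 109.274 ]
tilt [-0.1845 -0.1693]
hole net [212.7, 257.4] 0.66 [ 0.6125 -0.0214  0.0645]
slab (array([610.3, -23.4]), array([63.4, 96.7]), 3.71, 8610, np.float64(0.065))
```

```bash
cat > rim2.py <<'E'
from meas import *
c=env.read_camera('wrist');P=pts(c); x,y,z=P[...,0],P[...,1],P[...,2]
m=(c['pixels'].min(-1)>200)&(z>.094)&(z<.108)&(np.hypot(x-.611,y+.0235)<.03); q=P[m]
d=np.arctan2(q[:,1]+.0235,q[:,0]-.611)
print(len(q),cv2.minEnclosingCircle((q[:,:2]*1000).astype(np.float32)))
print([(k*45,round(float(np.percentile(q[s,2],90))*1000,1)) for k in range(8) if (s:=np.abs((d-k*np.pi/4+np.pi)%(2*np.pi)-np.pi)<.35).sum()>5])
E
python3 -m creep '{"hand":[42,42,42,42,42],"delta_pos":[[0,0,0.0015],[0,0,0.0015],[0,0,0],[0,0,0],[0,0,0]],"turn":[0,0,0,0,0]}' 40
python3 go.py; python3 rim2.py
```

```text
clock: 33.0
tcp_pos: [0.621, -0.0231, 0.1089]
orientation: [0.003, -0.033, 0.999, -0.001]
wrist_force: [-1.4, -0.8, 15.8]
finger_gap: 0.042
t 33.00 p [ 0.621  -0.0231  0.1089] yaw -176.20 tilt z [ 0.007 -0.001 -1.   ] gap 0.0420 F [-1.4 -0.8 15.8] j [-0.17  0.46 -0.07  1.04 -0.   -0.23]
1121 ((612.7757568359375, -24.13515281677246), 26.788633346557617)
[(0, 101.5), (45, 101.5), (90, 101.3), (135, 101.2), (180, 101.2), (225, 101.3), (270, 101.4), (315, 101.4)]
```

The rim is level now (101.2–101.5 mm all round). Lifting off straight up.

```bash

python3 -m creep '{"hand":[42,42,42,42,42],"delta_pos":[[0,0,-0.0015],[0,0,-0.002],[0,0,-0.003],[0,0,-0.005],[0,0,-0.01]],"turn":[0,0,0,0,0]}' 40
python3 rim2.py
python3 -m creep '{"hand":[42,42,42,42,42],"delta_pos":[[0,0,-0.03],[0,0,-0.04],[0,0,-0.04],[0.02,0,-0.02],[0.02,0,0]],"turn":[0,0,0,0,0]}' 40
python3 go.py; python3 rim2.py
python3 - <<'E'
from meas import *
snap('wrist','w16.png')
c=env.read_camera('scene'); cv2.imwrite('pics/s16.png',cv2.resize(c['pixels'][130:320,160:380,::-1],None,fx=3.1,fy=3.1,interpolation=2))
c=env.read_camera('top'); cv2.imwrite('pics/t16.png',cv2.resize(c['pixels'][80:300,120:380,::-1],None,fx=3,fy=2.7,interpolation=2))
E
```

```text
clock: 33.47
tcp_pos: [0.6171, -0.0222, 0.1213]
orientation: [-0.002, -0.033, 0.999, 0.001]
wrist_force: [-0.8, -0.4, 0.0]
finger_gap: 0.042
1113 ((610.2595825195312, -23.399728775024414), 26.413644790649414)
[(0, 103.0), (45, 102.5), (90, 101.3), (135, 100.7), (180, 100.5), (225, 101.2), (270, 102.1), (315, 103.0)]
clock: 33.93
tcp_pos: [0.5889, -0.0251, 0.2313]
orientation: [0.004, -0.033, 0.999, -0.001]
wrist_force: [-0.4, -0.3, 0.5]
finger_gap: 0.0418
t 33.93 p [ 0.5889 -0.0251  0.2313] yaw -176.17 tilt z [ 0.008 -0.001 -1.   ] gap 0.0418 F [-0.4 -0.3  0.5] j [-0.18  0.34  0.05  1.28  0.   -0.25]
441 ((610.2364501953125, -23.565584182739258), 26.336923599243164)
[(0, 102.9), (45, 102.7), (90, 101.7), (135, 100.8), (180, 100.9), (225, 101.1), (270, 102.4), (315, 103.1)]
```

View pics/s16.png

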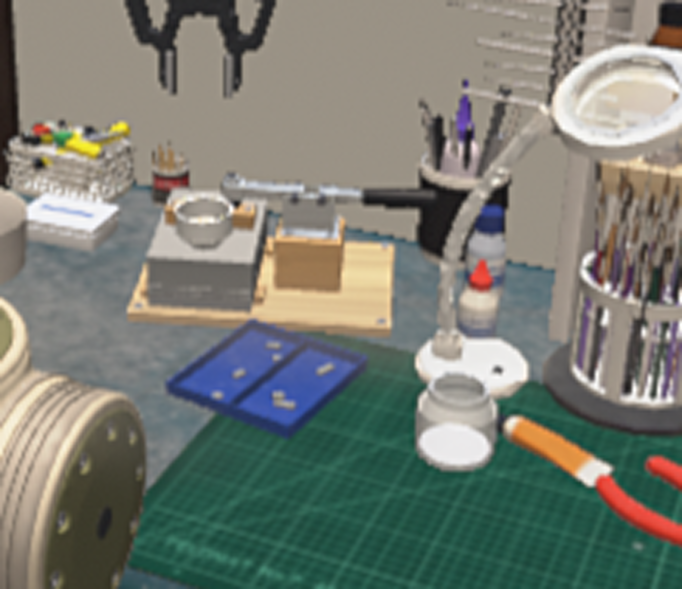

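View pics/w16.png

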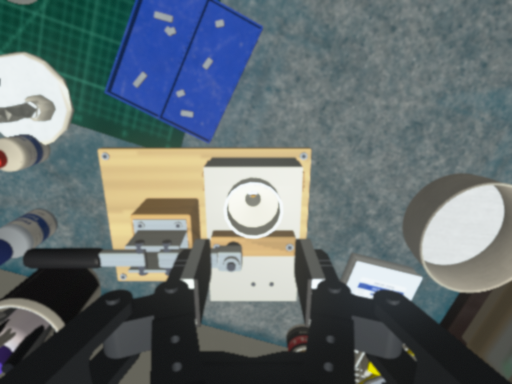

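View pics/t16.png

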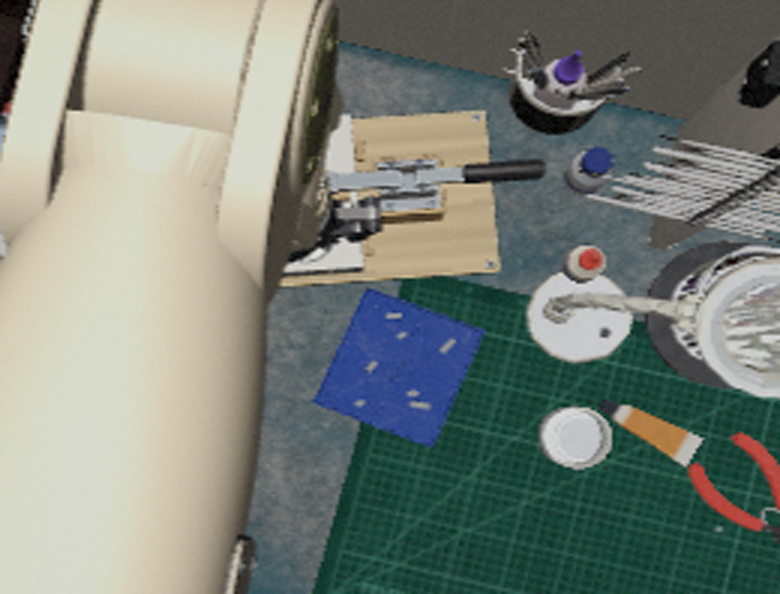

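After lifting off, the funnel leaned back to the same 2.5°. While pressed, the tool had been carried about 2.4 mm toward +x, and on unloading it dragged the rim back. I'll press again, but shift the command by that amount before easing off slowly.

```bash
python3 go.py .6186 -.0227 .122 183.85
```

```text
t 34.13 p [ 0.5866 -0.0247  0.2266] yaw -176.21 tilt z [ 0.  0. -1.] gap 0.0420 F [ 0.  -0.4 -0.2] j [-0.18  0.34  0.05  1.28  0.   -0.25]
total shift [-0.0401 -0.0002  0.1308] rows>=2.6
total turn -0.011
```

```bash

python3 -m creep '{"hand":[42,42,42,42,42],"delta_pos":[[-0.02,0,0],[-0.02,0,0],[0,0,0.04],[0,0,0.04],[0,0,0.03]],"turn":[0,0,0,0,0]}' 40
python3 -m creep '{"hand":[42,42,42,42,42],"delta_pos":[[0,0,0.01],[0,0,0.008],[0,0,0],[0,0,0],[0,0,0]],"turn":[0,0,0,0,0]}' 40
python3 go.py .6186 -.0227 .1105 183.85
```

```text
clock: 34.55
tcp_pos: [0.6185, -0.0224, 0.1353]
orientation: [-0.001, -0.033, 0.999, 0.0]
wrist_force: [-0.8, 0.2, -0.3]
finger_gap: 0.0418
clock: 34.97
tcp_pos: [0.6198, -0.0229, 0.126]
orientation: [0.001, -0.033, 0.999, -0.0]
wrist_force: [0.2, 0.6, 0.4]
finger_gap: 0.042
t 34.97 p [ 0.6198 -0.0229  0.126 ] yaw -176.20 tilt z [ 0.003 -0.001 -1.   ] gap 0.0420 F [0.2 0.6 0.4] j [-0.17  0.45 -0.04  1.08 -0.   -0.23]
total shift [0.0016 0.0003 0.0194] rows>=0.4
total turn -0.01
```

```bash

python3 -m creep '{"hand":[42,42,42,42,42],"delta_pos":[[0.001,0,0.007],[0,0,0.006],[0,0,0.004],[0,0,0.003],[0,0,0]],"turn":[0,0,0,0,0]}' 40
python3 -m creep '{"hand":[42,42,42,42,42],"delta_pos":[[0,0,0],[0,0,0.001],[0,0,0.001],[0,0,0],[0,0,0]],"turn":[0,0,0,0,0]}' 40
python3 go.py .6186 -.0227 .109 183.85; python3 rim2.py
```

```text
clock: 35.38
tcp_pos: [0.619, -0.0232, 0.1094]
orientation: [0.002, -0.033, 0.999, -0.001]
wrist_force: [0.6, -0.3, 5.6]
finger_gap: 0.0416
clock: 35.8
tcp_pos: [0.6197, -0.0232, 0.1092]
orientation: [0.003, -0.033, 0.999, -0.001]
wrist_force: [-0.6, -0.5, 10.2]
finger_gap: 0.0421
t 35.80 p [ 0.6197 -0.0232  0.1092] yaw -176.21 tilt z [ 0.005 -0.001 -1.   ] gap 0.0421 F [-0.6 -0.5 10.2] j [-0.17  0.46 -0.07  1.04 -0.   -0.23]
total shift [0.0014 0.0007 0.0002] rows>=0.0
total turn -0.011
1102 ((612.4255981445312, -23.395771026611328), 26.82484245300293)
[(0, 101.8), (45, 101.8), (90, 101.5), (135, 101.2), (180, 101.1), (225, 101.3), (270, 101.5), (315, 101.9)]
```

```bash

python3 -m creep '{"hand":[42,42,42,42,42],"delta_pos":[[-0.002,0,0],[-0.0015,0,0],[0,0,0],[0,0,0],[0,0,0]],"turn":[0,0,0,0,0]}' 40
python3 go.py .6186 -.0227 .109 183.85; python3 rim2.py
python3 -m creep '{"hand":[42,42,42,42,42],"delta_pos":[[0,0,-0.001],[0,0,-0.001],[0,0,-0.001],[0,0,0],[0,0,0]],"turn":[0,0,0,0,0]}' 40
python3 go.py .6186 -.0227 .109 183.85; python3 rim2.py
```

```text
clock: 36.27
tcp_pos: [0.6218, -0.023, 0.1092]
orientation: [0.002, -0.033, 0.999, -0.001]
wrist_force: [-1.6, -0.6, 12.2]
finger_gap: 0.0418
t 36.27 p [ 0.6218 -0.023   0.1092] yaw -176.21 tilt z [ 0.004 -0.001 -1.   ] gap 0.0418 F [-1.6 -0.6 12.2] j [-0.17  0.47 -0.06  1.04 -0.   -0.23]
total shift [0.004  0.0007 0.0002] rows>=0.1
total turn -0.012
1095 ((614.5330200195312, -23.6632022857666), 26.645444869995117)
[(0, 101.1), (45, 101.2), (90, 101.7), (135, 102.0), (180, 102.2), (225, 102.1), (270, 102.0), (315, 101.5)]
clock: 36.73
tcp_pos: [0.6209, -0.023, 0.1094]
orientation: [0.0, -0.033, 0.999, -0.0]
wrist_force: [-0.2, -1.7, 4.7]
finger_gap: 0.042
t 36.73 p [ 0.6209 -0.023   0.1094] yaw -176.21 tilt z [ 0.001 -0.001 -1.   ] gap 0.0420 F [-0.2 -1.7  4.7] j [-0.17  0.47 -0.06  1.05 -0.   -0.23]
total shift [0.0029 0.0005 0.0006] rows>=0.1
total turn -0.012
1116 ((613.037353515625, -23.527475357055664), 26.474340438842773)
[(0, 101.8), (45, 101.7), (90, 101.7), (135, 101.7), (180, 101.6), (225, 101.7), (270, 102.0), (315, 101.9)]
```

```bash

python3 -m creep '{"hand":[42,42,42,42,42],"delta_pos":[[-0.0008,0,-0.0008],[0,0,-0.0008],[0,0,0],[0,0,0],[0,0,0]],"turn":[0,0,0,0,0]}' 40
python3 go.py .6186 -.0227 .109 183.85; python3 rim2.py
```

```text
clock: 37.2
tcp_pos: [0.621, -0.0224, 0.11]
orientation: [-0.0, -0.033, 0.999, 0.0]
wrist_force: [-0.7, -1.3, 2.5]
finger_gap: 0.042
t 37.20 p [ 0.621  -0.0224  0.11  ] yaw -176.19 tilt z [-0.001  0.    -1.   ] gap 0.0420 F [-0.7 -1.3  2.5] j [-0.17  0.47 -0.05  1.05  0.   -0.23]
total shift [ 0.003  -0.0002  0.0013] rows>=0.1
total turn -0.009
1114 ((613.06884765625, -22.60335922241211), 26.697891235351562)
[(0, 102.1), (45, 101.6), (90, 101.5), (135, 101.6), (180, 101.9), (225, 102.2), (270, 102.3), (315, 102.1)]
```

```bash

python3 -m creep '{"hand":[42,42,42,42,42],"delta_pos":[[0,0,-0.0005],[0,0,-0.0005],[0,0,-0.0005],[0,0,-0.0005],[0,0,-0.001]],"turn":[0,0,0,0,0]}' 40
python3 go.py .6186 -.0227 .109 183.85; python3 rim2.py
```

```text
clock: 37.67
tcp_pos: [0.621, -0.0224, 0.1126]
orientation: [-0.0, -0.033, 0.999, 0.0]
wrist_force: [-1.1, 0.2, -0.1]
finger_gap: 0.0418
t 37.67 p [ 0.621  -0.0224  0.1126] yaw -176.19 tilt z [-0.  0. -1.] gap 0.0418 F [-1.1  0.2 -0.1] j [-0.17  0.47 -0.05  1.05  0.   -0.23]
total shift [ 0.003  -0.0002  0.0045] rows>=0.1
total turn -0.009
1180 ((610.1730346679688, -23.30103874206543), 26.56879425048828)
[(0, 103.0), (45, 102.4), (90, 101.3), (135, 100.7), (180, 100.5), (225, 101.4), (270, 102.1), (315, 103.1)]
```

The funnel returned to the identical rest pose after a drag-free unload, so 2.5° is its natural rest in the hole. It is seated to the bottom and stable. I'll back away and make the final checks.

```bash

python3 -m creep '{"hand":[42,42,42,42,42],"delta_pos":[[0,0,-0.02],[0,0,-0.04],[0,0,-0.04],[0.03,0,-0.03],[0.04,0,0]],"turn":[0,0,0,0,0]}' 40
python3 -m creep '{"hand":[42,42,42,42,42],"delta_pos":[[0.04,0.02,0],[0.04,0.02,0],[0.04,0.02,0],[0,0.03,0],[0,0.03,0]],"turn":[0,0,0,0,0]}' 40
python3 -m creep '{"hand":[42,42,42,42,42],"delta_pos":[[0,0.04,0],[0,0.04,0],[0,0.03,0],[0,0,0],[0,0,0]],"turn":[0,0,0,0,0]}' 40
python3 go.py
python3 - <<'E'
from meas import *
for n in ['top','scene']:
    c=env.read_camera(n);P=pts(c); x,y,z=P[...,0],P[...,1],P[...,2]
    bl=(c['pixels'].max(-1)<70)&(x>.64)&(x<.70)&(y<-.14)&(y>-.235)&(z>.08)&(z<.2); q=P[bl]; 
    if len(q): print(n,'grip',len(q),[ (round(b,3),np.round(np.percentile(q[s,2],80),4)) for b in np.arange(-.23,-.14,.02) if (s:=(q[:,1]>b)&(q[:,1]<b+.02)).sum()>2])
    m=(x>.57)&(x<.65)&(z>.094)&(z<.108)&(np.hypot(x-.611,y+.0235)<.032); q=P[m]; print(n,'rim',len(q),q.mean(0) if len(q) else '', q.max(0))
    B=(x>.54)&(x<.76)&(y>-.12)&(y<.08); print(n,'slab',comp(P,B&(z>.055)&(z<.09)))
    for nm,(a,b) in dict(jar=(.411,-.264),glue=(.575,-.272),thin=(.672,-.276)).items():
        s=(np.hypot(x-a,y-b)<.04)&(z>.045)&(z<.1); print(n,nm,s.sum(),P[s].mean(0) if s.any() else '')
    cv2.imwrite('pics/fin_%s.png'%n,cv2.resize(c['pixels'][80:300,120:380,::-1],None,fx=3,fy=2.7,interpolation=2))
E
```

```text
clock: 38.13
tcp_pos: [0.5694, -0.0269, 0.2221]
orientation: [0.005, -0.033, 0.999, -0.001]
wrist_force: [0.3, -0.1, 0.3]
finger_gap: 0.0417
clock: 38.55
tcp_pos: [0.461, 0.0636, 0.2172]
orientation: [0.0, -0.032, 0.999, -0.0]
wrist_force: [0.4, 0.6, -0.1]
finger_gap: 0.0417
clock: 38.97
tcp_pos: [0.4571, 0.152, 0.2169]
orientation: [0.0, -0.035, 0.999, -0.0]
wrist_force: [-0.1, 0.7, -0.3]
finger_gap: 0.0419
t 38.97 p [0.4571 0.152  0.2169] yaw -176.03 tilt z [ 0. -0. -1.] gap 0.0419 F [-0.1  0.7 -0.3] j [ 0.15  0.14 -0.24  1.19 -0.    0.09]
top grip 125 [(np.float64(-0.23), np.float64(0.1086)), (np.float64(-0.21), np.float64(0.1095)), (np.float64(-0.19), np.float64(0.1089)), (np.float64(-0.17), np.float64(0.1085))]
top rim 63 [ 0.6096 -0.0218  0.0992] [0.6324 0.0021 0.1033]
top slab (array([654.2, -20.7]), array([155.2,  96.2]), 3.9, 1597, np.float64(0.064))
top jar 198 [ 0.4117 -0.2607  0.0533]
top glue 120 [ 0.5838 -0.2732  0.0597]
top thin 166 [ 0.6762 -0.2771  0.0743]
scene grip 94 [(np.float64(-0.23), np.float64(0.1029)), (np.float64(-0.21), np.float64(0.1031)), (np.float64(-0.19), np.float64(0.1034)), (np.float64(-0.17), np.float64(0.1038))]
scene rim 57 [ 0.6112 -0.0224  0.0968] [0.6339 0.0032 0.1   ]
scene slab (array([652.7, -19.4]), array([159.7,  97.1]), 3.64, 617, np.float64(0.0621))
scene jar 247 [ 0.4047 -0.2626  0.0526]
scene glue 113 [ 0.5776 -0.2734  0.0584]
scene thin 175 [ 0.6703 -0.2792  0.0668]
```

View pics/fin_top.png

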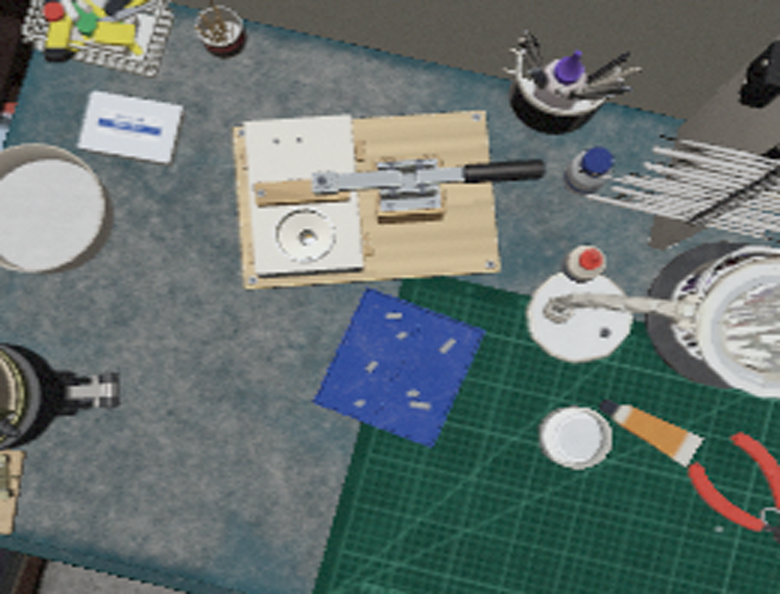

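View pics/fin_scene.png

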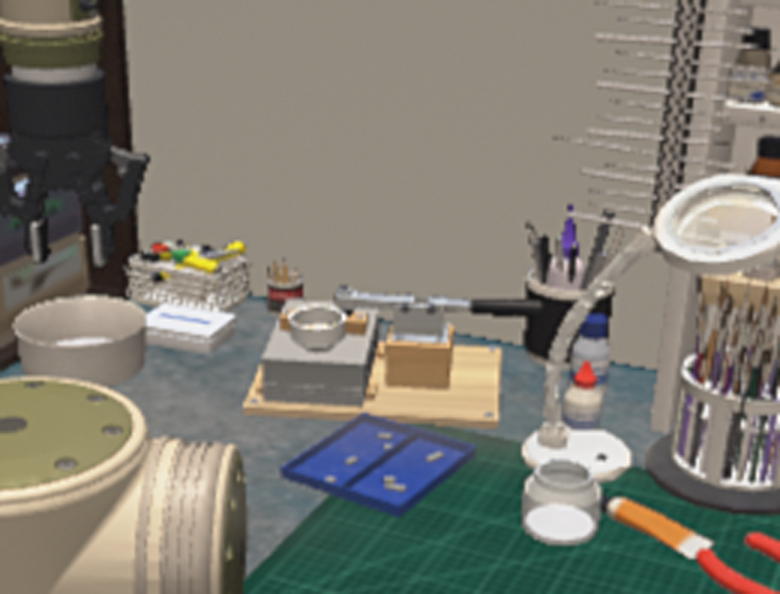

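The final pictures show the mould square in the jig at zoomed (305,195), the handle level, the funnel seated in the near-end hole at (305,237), and nothing else moved. Handing in.

```bash
python3 -c "
from workcell import env
print(env.hand_in(), env.get_state()['clock'])"
```

```text
the job is handed in; nothing more can be done
the job is handed in; nothing more can be done
```

The mould is closed, clamped and has the funnel in its pour hole, but the funnel leans about 2.5° instead of standing quite upright. I handed the job in at about 39 s on the robot's clock.

- **Top half:** it is home on the lower half with the pour hole at the end nearest the robot. The last check showed its upper face at 64 mm, level, at 3.9° against 3.85° for the jig. Its centre is within about 1 mm.
- **Clamp:** I pushed the handle down to its stop, at about 24 N. The top of the grip reads about 109 mm along its whole length, which is level, and the pad is on the batten.
- **Funnel:** it is seated in the hole, with the rim 100–103 mm up against 100 mm expected. It leans toward the robot, so the batten side of the rim is about 2.4 mm high.
    - I pressed it level twice with the fingertips, and each time it returned to the same position once the fingers came off. It seems to rest that way in the hole, so I left it.
- **Other things:** the bottle, putty tube, glue and thinner bottles look unmoved in the before and after pictures. The gripper was clear of everything at hand-in.
- **Disagreement:** the scene camera read the grip and mould faces about 2–6 mm lower than the top camera. I relied on the top and wrist cameras and on the contact heights.

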